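Fetch sunken toast with sprung tongs, rack it, draw the crumb tray

TASK

Some small slices of toast have sunk too deep into the slim steel toaster's slot to be reached by hand. With the wooden tongs that stand in the white holder lift out every slice, touching the toast with nothing but the tongs, and stand each one upright in a gap of its own in the wire toast rack; stand the tongs back in their holder too. Only when all the toast is in the rack, draw the crumb tray at the toaster's right-hand end fully out by its pull and leave it out; leave the jam jar, the mug and the kitchen timer where they are.

Things in the scene. Friction and masses are not known exactly. Their poses are not given: they have to be found in the camera images.
- toaster: Slim steel long-slot toaster with black ends (not the black one behind), fixed to the worktop: 104 mm deep (its x, front towards the robot is -x), 342 mm long (its y), 155 mm high. Origin: centre of its underside, on the worktop. Its one slot runs along y in the middle of the top. The browning lever is at its left-hand (+y) end, the crumb tray at its right-hand (-y) end
- slot_mouth (a point): Centre of the toaster's slot at the level of its top, 155 mm above the worktop. The slot is 270 mm long (y), 44 mm wide (x) and 110 mm deep; its floor is 45 mm above the worktop. Cage wires low in the slot, up to 90 mm above the worktop, leave 19 mm between them and keep the slices upright; above them the full 44 mm is clear
- slice_1_centre (a point): A slice of toast, 16 mm thick (its x) x 78 mm wide (its y) x 80 mm high (its z), about 50 g, rigid, standing upright in the toaster's slot with its faces along the slot. The point lies at its centre, half-way up. Right-hand (-y) one of the three places in the slot; it may be absent
- slice_2_centre (a point): A slice of toast, 16 mm thick (its x) x 78 mm wide (its y) x 80 mm high (its z), about 50 g, rigid, standing upright in the toaster's slot with its faces along the slot. The point lies at its centre, half-way up. Middle one of the three places in the slot; it may be absent
- slice_3_centre (a point): A slice of toast, 16 mm thick (its x) x 78 mm wide (its y) x 80 mm high (its z), about 50 g, rigid, standing upright in the toaster's slot with its faces along the slot. The point lies at its centre, half-way up. Left-hand (+y) one of the three places in the slot; it may be absent
- slice_1: The same slice: origin at the centre of its lower edge
- slice_2: The same slice: origin at the centre of its lower edge
- slice_3: The same slice: origin at the centre of its lower edge
- tongs_grip (a point): Wooden sprung tongs, 159 mm long, tips down in the holder: two bowed slats 22 mm wide (y), joined at a narrow top, apart along x; z up. The point is on the centre line where the slats are to be squeezed, 114 mm above the tips, 45 mm below the top. Over the slats' outer faces here: 46 mm let go; 39 mm when the tips are 27 mm apart (35 mm outside); 36 mm when the tips are 16 mm apart and parallel
- tongs: The same tongs, about 60 g: origin between the tips' lower ends. They spring open: 7 N a side at 39 mm, 9 N at 36 mm, so a gripper that stops half squeezed at 39 mm keeps hold of them. About a quarter of what it squeezes beyond the spring reaches the tips: 25 to 40 N is enough to carry a slice. The tips are flat, 32 mm high, 24 mm wide, 4 mm thick
- tongs_left (a joint): How far each slat is squeezed in, rad: 0 let go (tips 56 mm apart), 0.094 tips 27 mm apart, 0.133 tips 16 mm apart, at most 0.17; tip gap in mm = 16 + 300 x (0.133 - value)
- tray: Narrow wooden serving tray, fixed, on the front of the sink: 122 mm (x) by 345 mm (y), floor 6 mm thick, rim 24 mm high and 6 mm thick all round, its underside 4 mm above the worktop. Origin: centre of its underside. The holder and the toast rack stand in it on its floor, 10 mm above the worktop
- holder: White ceramic tongs holder, loose, 0.7 kg: foot 106 (x) x 60 (y) x 10 mm, body 92 x 44 mm, 78 mm high, open on top. Origin: centre of its underside. Its pocket is 78 (x) by 30 mm (y), the pocket's floor 15 mm above the underside; the tongs stand in it on their tips, let go, x along x, the squeezing point 129 mm above the underside
- holder_mouth (a point): Centre of the holder's mouth, 78 mm above its underside
- rack: Wire toast rack, loose, 0.45 kg, 104 mm long (its x), 73 mm wide (its y). Origin: centre of its underside. Four hoops across it at x = -42, -14, 14 and 42 mm, 5 mm thick and 55 mm high (end loops 60 mm), make three gaps of 23 mm; a slice stands in a gap on two rails 12 mm above the underside, faces square to the rack's x, middle at y = 0
- gap_1 (a point): Middle of the rack's gap at its -x end, at the level of the rails on which a slice stands (12 mm above the rack's underside); x along the rack
- gap_2 (a point): The same for the middle gap
- gap_3 (a point): The same for the gap at the +x end
- tray_pull (a point): Grip point on the crumb tray's pull: a black upright fin 14 mm thick (toaster's x), 50 mm long (y), 28 mm high, at the foot of the toaster's right-hand (-y) end, which rises to 155 mm. The point is 37 mm out from that end, 14 mm from the fin's outer end, half-way up the fin, 26 mm above the worktop
- crumb_tray (a joint): How far the crumb tray is drawn out along the toaster's -y, m: 0 shut, 0.09 at its stop; it slides with about 1.5 N of friction and stays where it is left
- below_cabinets (a point): A point at the level of the worktop straight below the lower front edge of the wall cabinets, which hang 520 mm above the worktop. That edge runs along this frame's y; all above 520 mm on its +x side is cabinet, so a wrist or forearm that stands high must keep on the -x side, if need be by leaning the hand
- jam_jar: Jam jar, 69 mm across and 99 mm high, a bystander on the draining board behind the tray; origin at its underside
- mug: White mug, 88 x 127 x 95 mm, a bystander behind the toaster; origin at its underside
- timer: Kitchen timer with a red top, 62 mm across and 50 mm high, a bystander behind the toaster's left end; origin at its underside

How it is judged:
On the way, in this order (a step that is already met when the one before it is completed fails the run):
1. every slice stands in the rack (x of slice_1_centre in the frame of rack between -0.042 and 0.042 m and y of slice_1_centre in the frame of rack between -0.03 and 0.03 m and z of slice_1_centre in the frame of rack between 0.042 and 0.064 m and angle between each of slice_1_centre, slice_2_centre, slice_3_centre's own z axis and vertical below 0.35 rad and x of slice_2_centre in the frame of rack between -0.042 and 0.042 m and y of slice_2_centre in the frame of rack between -0.03 and 0.03 m and z of slice_2_centre in the frame of rack between 0.042 and 0.064 m and x of slice_3_centre in the frame of rack between -0.042 and 0.042 m and y of slice_3_centre in the frame of rack between -0.03 and 0.03 m and z of slice_3_centre in the frame of rack between 0.042 and 0.064 m), for 0.2 s.
2. then the crumb tray is drawn out (value of joint crumb_tray above 0.075 m), for 0.2 s.
At the end, for the whole second after the job is handed in: Every slice stands upright (within 20 degrees) on the rack's rails in a gap, the tongs stand let go and upright in their holder (within 11 degrees), and the crumb tray is out by more than 75 of its 90 mm (all of step 1 and x of tongs_grip in the frame of holder between -0.03 and 0.03 m and y of tongs_grip in the frame of holder between -0.025 and 0.025 m and z of tongs_grip in the frame of holder between 0.118 and 0.14 m and angle between tongs_grip's own z axis and vertical below 0.2 rad and value of joint crumb_tray above 0.075 m); the robot touches nothing.
It fails at once if the toast is touched with the fingers (contact force between the fingers and slice_1 above 0.5 N or contact force between the fingers and slice_2 above 0.5 N or contact force between the fingers and slice_3 above 0.5 N).
It fails at once if the jam jar is moved (distance of jam_jar from where it was at the start of the episode above 0.03 m).
It fails at once if the mug is moved (distance of mug from where it was at the start of the episode above 0.03 m).
It fails at once if the kitchen timer is moved (distance of timer from where it was at the start of the episode above 0.03 m).
Of slice_1, slice_2, slice_3 only 2 to 3 are there at a start; the rules pass over those that are not, and their reading is None.
At some moment in a run one of rack may be knocked a few centimetres aside while the robot is not near it.
It also fails if it takes over 210 s, if anything falls off the work surface, if the arm or the gripper's body presses on something with over 40 N, if the wrist force passes 120 N, or if a joint passes its speed limit or range.

ROBOT

A 6-joint arm with a two-finger parallel gripper is mounted at the origin on a cart in front of the work surface, level with it; the furniture and walls round the work are solid. World frame = base frame: x ahead of the robot, y to its left, z up, the work surface at z = 0. Lengths are in m, angles in rad, forces in N, time in s.
With the tool pointing down it reaches from about 0.35 to 0.775 m from the base axis. Payload 5.5 kg.
Tool frame: the origin (TCP) lies between the finger pads; the fingertips stand 11 mm ahead of it and the grasp point (between the pads) lies 8 mm behind it (tips_ahead is the distance from the TCP to the fingertips, in m); z points along the fingers, y is the line along which they close (so a half turn about z gives the same grasp; the last joint's range is limited). The gripper opens to 85 mm and grips with 20 to 120 N. Pads are 22 mm wide; open, the fingers measure 114 mm over their backs; the gripper's body (76 mm by 85 mm) begins 54 mm behind the grasp point. The pads swing forward as they close: fully open they stand 13 mm farther back than shut.
Start: joints at [-1.419, 0.313, 0.046, 1.304, 0, 1.431], TCP at [0.165, -0.551, 0.216] pointing down, gripper open.
Joint ranges: [-2.76, 2.76], [-0.86, 1.69], [-1.03, 1.26], [-2.2, 2.34], [-1.47, 1.5], [-3.14, 3.14]. Speed limits (rad/s): [2.57, 2.57, 3.14, 3.14, 3.14, 3.14].

INTERFACE

Orientations are given as a unit quaternion [w, x, y, z].
In Python, from workcell import * gives the robot as it stands. The module is installed in compiled form; this text tells all that it offers.
- The arm moves only by the tool jog_arm, never from a script. Its argument "moves" is a list of rows, each an object with "fingers": the closure, from 0 (fully open) to 1 (shut); "slide": the shift along the tool's x, y, z in mm, a list of three; "angular": the turn, a rotation vector about the tool's x, y, z in degrees, a list of three. A call has 1 to 10 rows; each row is the pose to reach, as a shift and turn from the pose commanded when the call began, along the tool's axes at that moment; what a row does not reach only later rows make up. A row lasts 1/12 s, in which the tool goes at most 41.7 mm and 7.16 degrees, less where a joint would pass 70% of its speed; a pose out of reach is approached as far as the arm can. A call with a gripper value outside its range is refused whole. The fingers move at their own pace and stop on an object; "squeeze" is the grip in N (left out, the last holds). Time passes only in rows, so rows that repeat a pose let the fingers close. It gives the time, the measured TCP pose, the force, the opening and the grip force at its end, in the units of the state.
- get_state(): the state, without advancing time (a new reading comes with each control period).
- read_camera(name): name is "scene" or "top" or "wrist"; returns a dict with "color" (384x512x3 uint8, red, green, blue), "fovy" (degrees; the focal length in pixels is half the picture's height over the tangent of half this angle, whatever the lens; pixels are square), "cx", "cy" (the principal point, pixels), "world_from_camera" (4x4, takes a point from camera to world coordinates); the wrist camera has in their place "tool_from_camera" (4x4, takes a point from camera to tool coordinates, whose origin is the TCP and whose axes are the flange's). Camera axes: x right, y down, z forward; pixel columns grow to the right and rows downward; lengths in m; the calibration is good to about 2 mm. A picture is of the moment at which its call begins: read the wrist's pose just before it. There is no depth.
- hand_in(): hands the job in; it is judged then, once.
Trained networks look in a picture, given as the dict that the camera call returned (one of the last four; its "shot" number tells which), for a name from the list of things; names that differ only in an ending like _2 or _b are one class to them, and where a whole thing is asked for, a point or a joint stands for the part that bears it (a point fixed in the world has none). Each returns a list of dicts, best first, with "p" (0 to 1); they miss things now and then, are a little off and sometimes report something else, mostly with a low value. They report only what shows in the picture. A call takes as long as a camera call.
- look_for(target, picture): "point" ([column, row] in pixels, amid what is visible of it).
- tip_of(target, picture): "point" ([column, row] in pixels: a listed point, or the origin of a listed thing).
The state is a dict: "clock": time; "joint_pos": joint angles; "qvel": joint speeds; "tau": joint torques, N m; "tcp_pos": TCP position; "orientation": TCP orientation; "wrist_force": force on the tool from outside, world axes, zero at the start; "ft_torque": the same for the moment, N m; "finger_gap": finger opening in m; "grip_force": force on a finger pad.
Only numpy, scipy, OpenCV 4.12 (cv2) and the standard library are available. Lean on these libraries where they do the work, as an engineer would, in place of code of your own. Each camera call takes 0.05 s, during which the arm holds its last target. There are 200 camera calls.

## Working session

There is one attempt and no reset: what is moved stays moved. The work goes in short steps, Python scripts to look and compute and a tool call to move; the robot and the scene stay as the last step left them, time stands still between calls to the robot, and variables do not carry over. Pictures are saved under pics/ and viewed, at most 14 in all, crops included, and the job is handed in when it is done.

Besides the shell and the picture viewer there is one more tool, called after "Request:" as a command line: name --argument value ..., lists and objects as JSON in quotes. jog_arm: Moves the arm, as the interface text tells. Its arguments: {"type":"object","properties":{"moves":{"type":"array","items":{"type":"object","properties":{"fingers":{"type":"number"},"slide":{"type":"array","items":{"type":"number"}},"angular":{"type":"array","items":{"type":"number"}}}}},"squeeze":{"type":"number"}},"required":["moves"]}

```bash
mkdir -p pics; cat > h.py <<'E'
from workcell import *
import numpy as np, cv2
from scipy.spatial.transform import Rotation as R
def tool():
    s=get_state(); q=s['orientation']; T=np.eye(4); T[:3,:3]=R.from_quat([q[1],q[2],q[3],q[0]]).as_matrix(); T[:3,3]=s['tcp_pos']; return T
def shot(name):
    T=tool(); p=read_camera(name)
    p['W']=p['world_from_camera'] if 'world_from_camera' in p else T@np.array(p['tool_from_camera']); p['W']=np.array(p['W'])
    p['f']=p['color'].shape[0]/2/np.tan(np.radians(p['fovy'])/2); return p
def save(p,n): cv2.imwrite('pics/'+n+'.png',p['color'][:,:,::-1])
def ray(p,uv):
    d=np.array([(uv[0]-p['cx'])/p['f'],(uv[1]-p['cy'])/p['f'],1.]); return p['W'][:3,3],p['W'][:3,:3]@d
def atz(p,uv,z):
    o,d=ray(p,uv); return o+d*(z-o[2])/d[2]
def tri(obs):
    A=np.zeros((3,3));b=np.zeros(3)
    for p,uv in obs:
        o,d=ray(p,uv); d=d/np.linalg.norm(d); M=np.eye(3)-np.outer(d,d); A+=M;b+=M@o
    x=np.linalg.solve(A,b); return x
def pix(p,X):
    c=np.linalg.inv(p['W'])@np.append(X,1); return c[:2]/c[2]*p['f']+[p['cx'],p['cy']]
E
python3 - <<'E'
from h import *
np.set_printoptions(precision=3,suppress=True)
P={n:shot(n) for n in('scene','top','wrist')}
for n in P: save(P[n],n+'0')
cv2.imwrite('pics/st.png',np.hstack([cv2.resize(P[n]['color'],(400,300)) for n in('scene','top')])[:,:,::-1])
for n in('scene','top'): print(n,P[n]['W'],P[n]['f'])
for t in['toaster','slot_mouth','slice_1_centre','tongs_grip','tongs','tray','holder','holder_mouth','rack','gap_1','tray_pull','below_cabinets','jam_jar','mug','timer']:
    for n in('scene','top'):
        r=tip_of(t,P[n]); print(t,n,[(np.round(k['point']),round(k['p'],2)) for k in r[:4]])
print(get_state())
E
```

```text
scene [[-0.714 -0.492  0.498 -0.084]
 [-0.7    0.497 -0.513  0.625]
 [ 0.005 -0.715 -0.699  0.991]
 [ 0.     0.     0.     1.   ]] 398.90087756629435
top [[-0.193 -0.877  0.44  -0.101]
 [-0.981  0.177 -0.078  0.126]
 [-0.01  -0.447 -0.895  1.431]
 [ 0.     0.     0.     1.   ]] 434.6895628325761
toaster scene [(array([238., 284.]), 0.95)]
toaster top [(array([201., 265.]), 0.84)]
slot_mouth scene [(array([238., 250.]), 0.55)]
slot_mouth top [(array([196., 247.]), 0.81)]
slice_1_centre scene [(array([254., 243.]), 0.47), (array([255., 255.]), 0.38)]
slice_1_centre top [(array([223., 241.]), 0.65)]
tongs_grip scene [(array([304., 163.]), 0.88)]
tongs_grip top [(array([312., 198.]), 0.62)]
tongs scene [(array([301., 189.]), 0.79)]
tongs top [(array([226., 244.]), 0.27)]
tray scene [(array([316., 172.]), 0.77), (array([324., 166.]), 0.64)]
tray top [(array([309., 213.]), 0.61)]
holder scene [(array([301., 193.]), 0.72)]
holder top [(array([308., 212.]), 0.43)]
holder_mouth scene [(array([306., 176.]), 0.69)]
holder_mouth top [(array([309., 203.]), 0.62)]
rack scene [(array([322., 165.]),
[... 366 characters left out ...]
1., 268.]), 0.28)]
mug scene [(array([216., 237.]), 0.73)]
mug top [(array([211., 209.]), 0.84)]
timer scene [(array([157., 300.]), 0.9), (array([256., 254.]), 0.42), (array([300., 149.]), 0.4)]
timer top [(array([140., 238.]), 0.69)]
{'clock': 1.65, 'joint_pos': array([-1.419,  0.313,  0.046,  1.304, -0.   ,  1.431]), 'qvel': array([ 0.   , -0.   , -0.   ,  0.   ,  0.001,  0.001]), 'tau': array([ -0.   , -48.046,  29.881,   0.   ,  -0.   ,   0.   ]), 'tcp_pos': array([ 0.165, -0.551,  0.216]), 'orientation': array([ 0.   ,  0.989,  0.145, -0.   ]), 'wrist_force': array([-0.601, -0.295,  0.593]), 'ft_torque': array([0.021, 0.025, 0.003]), 'grip_force': 0.0, 'finger_gap': 0.08550227932233134}
```

View pics/scene0.png

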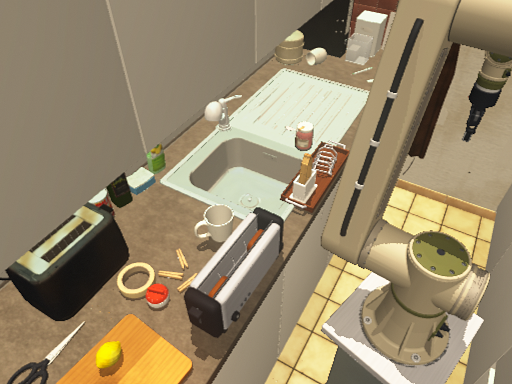

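View pics/top0.png

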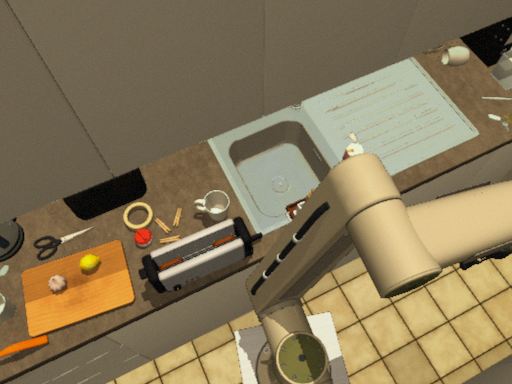

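The scene picture shows the toaster (about 238,270) with two slices in view, near 222,275 and 255,243. The tongs are in the holder at 303,185, the rack is at 325,160, the mug is at 216,222 and the timer is at 157,295. The arm hides the tray in the top view.

```bash
python3 - <<'E'
from h import *
np.set_printoptions(precision=3,suppress=True)
p=shot('scene');t=shot('top');w=shot('wrist')
for n,a,b in[('toaster',(238,284),(201,265)),('slot',(238,250),(196,247)),('grip',(304,163),(312,198)),('mouth',(306,176),(309,203)),('mug',(216,237),(211,209)),('timer',(157,300),(140,238)),('jam',(301,146),(349,164))]: print(n,tri([(p,a),(t,b)]))
for n,a,z in[('toaster',(238,284),0),('slot',(238,250),.155),('grip',(304,163),.139),('holder',(301,193),.01),('rack',(322,165),.01),('gap',(324,164),.022),('gap',(325,157),.022),('gap',(321,166),.022)]: print(n,atz(p,a,z))
print('pull',atz(t,(259,236),.026),'slottop',atz(t,(196,247),.155))
# toaster outline: slot ends in top view
print(w['W'],w['f'],w['tool_from_camera'])
for x in ['rack','holder','tongs_grip','gap_1','toaster']:
    print(x,[(k['point'],k['p']) for k in tip_of(x,w)])
E
```

```text
toaster [0.384 0.233 0.013]
slot [0.387 0.227 0.166]
grip [ 0.494 -0.168  0.147]
mouth [ 0.489 -0.166  0.102]
mug [0.574 0.164 0.006]
timer [0.511 0.424 0.018]
jam [ 0.673 -0.377 -0.   ]
toaster [0.394 0.228 0.   ]
slot [0.393 0.221 0.155]
grip [ 0.504 -0.176  0.139]
holder [ 0.498 -0.168  0.01 ]
rack [ 0.538 -0.336  0.01 ]
gap [ 0.528 -0.333  0.022]
gap [ 0.551 -0.368  0.022]
gap [ 0.529 -0.317  0.022]
pull [0.44  0.019 0.026] slottop [0.393 0.228 0.155]
[[ 0.288 -0.91  -0.299  0.243]
 [-0.958 -0.273 -0.091 -0.527]
 [ 0.001  0.313 -0.95   0.374]
 [ 0.     0.     0.     1.   ]] 295.5675348293585 [[ 0.001 -0.95  -0.313  0.081]
 [ 1.     0.     0.001 -0.   ]
 [-0.001 -0.313  0.95  -0.158]
 [ 0.     0.     0.     1.   ]]
rack []
holder []
tongs_grip []
gap_1 []
toaster []
```

View pics/wrist0.png

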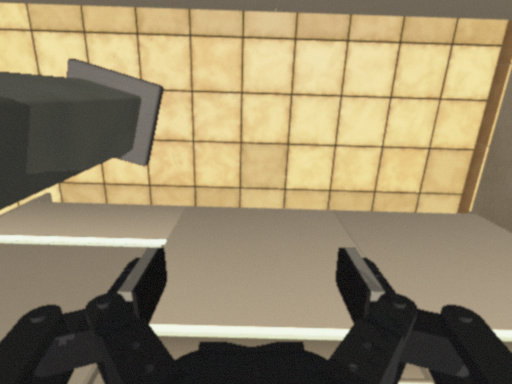

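The wrist picture shows only the floor, the cupboard fronts and the open fingers. I'm swinging the arm over the work to look down.

Request:
jog_arm --moves '[{"slide": [32, -32, -20], "angular": [0, 0, -7], "fingers": 0}, {"slide": [64, -64, -40], "angular": [0, 0, -14], "fingers": 0}, {"slide": [96, -96, -60], "angular": [0, 0, -21], "fingers": 0}, {"slide": [128, -128, -80], "angular": [0, 0, -28], "fingers": 0}, {"slide": [160, -160, -95], "angular": [0, 0, -35], "fingers": 0}, {"slide": [192, -192, -100], "angular": [0, 0, -42], "fingers": 0}, {"slide": [224, -224, -104], "angular": [0, 0, -49], "fingers": 0}, {"slide": [256, -256, -104], "angular": [0, 0, -56], "fingers": 0}, {"slide": [285, -285, -104], "angular": [0, 0, -63], "fingers": 0}, {"slide": [285, -285, -104], "angular": [0, 0, -70], "fingers": 0}]'

```text
clock: 2.88
tcp_pos: [0.3546, -0.1984, 0.3206]
orientation: [0.001, 0.725, 0.689, 0.0]
wrist_force: [1.9, -0.5, -0.2]
finger_gap: 0.0853
grip_force: 0.0
```

Request:
jog_arm --moves '[{"angular": [0, 0, -7]}, {"angular": [0, 0, -14]}, {"angular": [0, 0, -16.5]}, {"angular": [0, 0, -16.5]}, {"angular": [0, 0, -16.5]}]'

```text
schema error: expected keys fingers, slide, angular
```

```bash
cat > look.py <<'E'
from h import *
import sys
np.set_printoptions(precision=3,suppress=True)
# usage: look.py picname targets...   heights for projecting
Z={'tongs_grip':.139,'tongs':.025,'holder':.01,'holder_mouth':.088,'rack':.01,'gap_1':.022,'tray':.004,'slot_mouth':.155,'toaster':0,'tray_pull':.026,'slice_1_centre':.085,'slice_1':.045,'below_cabinets':0,'mug':0,'timer':0,'jam_jar':0}
if __name__=='__main__':
    s=get_state();print('t',s['clock'],'tcp',s['tcp_pos'],'j',s['joint_pos'],'gap',s['finger_gap'])
    print('toolx',tool()[:3,0],'tooly',tool()[:3,1])
    for c in ('wrist','scene','top'):
        p=shot(c)
        if c=='wrist' and sys.argv[1]!='-': save(p,sys.argv[1])
        for t in sys.argv[2:]:
            for k in tip_of(t,p)[:4]: print(c,t,np.round(k['point'],1),round(k['p'],2),atz(p,k['point'],Z[t]))
E
python3 look.py w1 tongs_grip holder holder_mouth rack gap_1 tray below_cabinets tray_pull
```

```text
t 2.8833 tcp [ 0.355 -0.198  0.321] j [-0.708 -0.029 -0.103  1.495 -0.     0.914] gap 0.08528578302186643
toolx [ 0.052  0.999 -0.001] tooly [ 0.999 -0.052  0.001]
wrist holder [344.1 131.2] 0.91 [ 0.502 -0.182  0.01 ]
wrist holder_mouth [359.8 135.6] 0.65 [ 0.499 -0.178  0.088]
wrist gap_1 [363.5 236. ] 0.83 [ 0.54  -0.36   0.022]
wrist gap_1 [359.  226.3] 0.82 [ 0.532 -0.341  0.022]
wrist gap_1 [353.6 215.8] 0.63 [ 0.521 -0.322  0.022]
wrist tray [352.3 185. ] 0.77 [ 0.522 -0.273  0.004]
scene tongs_grip [305.9 166.3] 0.57 [ 0.489 -0.168  0.139]
scene holder [299.7 192.6] 0.61 [ 0.502 -0.167  0.01 ]
scene holder_mouth [305.5 174.6] 0.56 [ 0.497 -0.182  0.088]
scene rack [320.6 162.1] 0.61 [ 0.552 -0.345  0.01 ]
scene gap_1 [328.7 156.8] 0.83 [ 0.541 -0.379  0.022]
scene gap_1 [320.9 166.6] 0.75 [ 0.527 -0.314  0.022]
scene gap_1 [321.9 166.8] 0.51 [ 0.524 -0.316  0.022]
scene tray [317.3 173.9] 0.8 [ 0.523 -0.29   0.004]
scene tray [303.5 193.1] 0.63 [ 0.495 -0.179  0.004]
scene tray [211.7 235.3] 0.37 [0.579 0.168 0.004]
scene below_cabinets [322.5 160.3] 0.69 [ 0.56  -0.368  0.   ]
scene tray_pull [218.1 293.7] 0.36 [0.398 0.297 0.026]
scene tray_pull [304.7 165.1] 0.22 [ 0.572 -0.275  0.026]
top rack [211.  209.7] 0.58 [0.579 0.168 0.01 ]
top gap_1 [214.3 209.8] 0.59 [0.571 0.156 0.022]
top tray_pull [257.7 235.1] 0.61 [0.444 0.023 0.026]
```

View pics/w1.png

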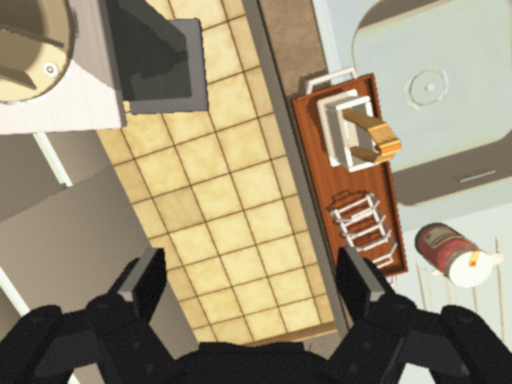

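The wrist picture shows the tray (edges from about 293,97 to 330,290), the holder at 345,130 with the tongs leaning out to 385,150, the rack at 362,235 with its hoops across the tray, and the jar at 455,258. Next I want the yaws.

Request:
jog_arm --moves '[{"slide": [20, 35, 0], "angular": [0, 0, -7], "fingers": 0}, {"slide": [20, 70, 0], "angular": [0, 0, -14], "fingers": 0}, {"slide": [20, 90, 0], "angular": [0, 0, -16.5], "fingers": 0}, {"slide": [20, 90, 0], "angular": [0, 0, -16.5], "fingers": 0}, {"slide": [20, 90, 0], "angular": [0, 0, -16.5], "fingers": 0}]'

```text
clock: 4.65
tcp_pos: [0.4455, -0.1851, 0.3193]
orientation: [-0.001, 0.621, 0.784, -0.0]
wrist_force: [-0.2, -0.4, -0.3]
finger_gap: 0.0853
grip_force: 0.0
```

```bash
python3 look.py w2 tongs_grip tongs holder holder_mouth rack gap_1 tray below_cabinets tray_pull jam_jar
```

```text
t 4.65 tcp [ 0.446 -0.185  0.319] j [-0.56   0.124  0.055  1.504 -0.     0.779] gap 0.08530138386359185
toolx [-0.229  0.973  0.001] tooly [ 0.973  0.229 -0.001]
wrist tongs_grip [295.7 169.5] 0.94 [ 0.498 -0.177  0.139]
wrist tongs [287.1 149.2] 0.88 [ 0.5   -0.173  0.025]
wrist holder [284.4 154.1] 0.57 [ 0.5   -0.184  0.01 ]
wrist holder_mouth [291.6 158.4] 0.6 [ 0.499 -0.174  0.088]
wrist rack [279.8 245.1] 0.59 [ 0.536 -0.343  0.01 ]
wrist gap_1 [279.  261.8] 0.87 [ 0.54  -0.369  0.022]
wrist gap_1 [277.8 234.1] 0.86 [ 0.524 -0.318  0.022]
wrist gap_1 [278.3 247.5] 0.6 [ 0.531 -0.342  0.022]
wrist tray [283.8 206.4] 0.96 [ 0.524 -0.273  0.004]
wrist jam_jar [343.5 277.9] 0.72 [ 0.672 -0.387  0.   ]
wrist jam_jar [279.7 261.1] 0.26 [ 0.546 -0.38   0.   ]
scene tongs_grip [304.5 165.4] 0.61 [ 0.495 -0.168  0.139]
scene tongs [302.4 189.5] 0.84 [ 0.497 -0.172  0.025]
scene holder [300.1 191. ] 0.65 [ 0.506 -0.173  0.01 ]
scene holder_mouth [305.8 179.3] 0.66 [ 0.482 -0.165  0.088]
scene rack [322.6 161.9] 0.6 [ 0.547 -0.351  0.01 ]
scene gap_1 [324.1 166.1] 0.75 [ 0.521 -0.324  0.022]
scene gap_1 [323.3 158. ] 0.65 [ 0.551 -0.359  0.022]
scene gap_1 [323.8 165.9] 0.42 [ 0.522 -0.325  0.022]
scene tray [314.3 175.9] 0.65 [ 0.524 -0.274  0.004]
scene below_cabinets [156.3 300.3] 0.41 [0.517 0.421 0.   ]
scene tray_pull [304.  164.2] 0.23 [ 0.577 -0.277  0.026]
scene jam_jar [303.8 148.2] 0.88 [ 0.658 -0.374  0.   ]
top holder [353.3 189.9] 0.61 [ 0.555 -0.358  0.01 ]
top rack [349.4 199. ] 0.56 [ 0.522 -0.333  0.01 ]
top gap_1 [355.6 190.7] 0.69 [ 0.545 -0.361  0.022]
top gap_1 [344.2 195.7] 0.64 [ 0.534 -0.314  0.022]
top gap_1 [349.7 193.9] 0.49 [ 0.537 -0.336  0.022]
```

View pics/w2.png

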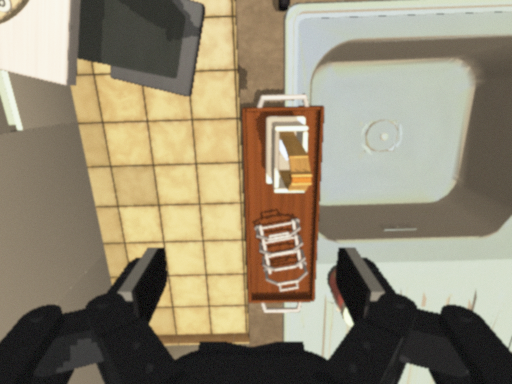

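```bash
python3 - <<'E'
from h import *
im=cv2.imread('pics/w2.png')[90:315,225:335]
a=cv2.resize(im[:112],None,fx=5,fy=5,interpolation=cv2.INTER_CUBIC);b=cv2.resize(im[112:],None,fx=5,fy=5,interpolation=cv2.INTER_CUBIC)
b=b[:560];cv2.imwrite('pics/c2.png',cv2.resize(np.hstack([a,b]),(800,408)))
E
```

```text
(no output)
```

View pics/c2.png

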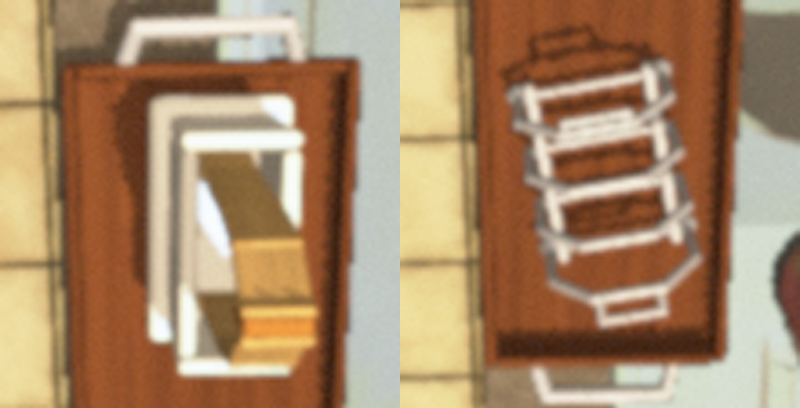

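The crop shows that the holder's long side and the tongs' slat spacing both run along the tray's length. The rack is turned a little further than the tray. I'll compute the yaws from those corners.

```bash
python3 - <<'E'
from h import *
np.set_printoptions(precision=4,suppress=True)
p=shot('wrist'); k=3.636
L=lambda x,y:(225+x/k,90+y/k); Q=lambda x,y:(225+(x-400)/k,202+y/k)
def g(pts,z): 
    r=np.array([atz(p,u,z)[:2] for u in pts]); return r
def yaw(a,b): d=b-a; return np.degrees(np.arctan2(d[1],d[0]))
t=g([L(65,62),L(358,62),Q(487,362),Q(727,358)],.028); print('tray',t.mean(0),yaw(t[2],t[0])-90,yaw(t[3],t[1])-90,np.linalg.norm(t[2]-t[0]),np.linalg.norm(t[1]-t[0]))
t=g([L(180,133),L(303,133),L(178,375),L(295,372)],.088); print('holdertop',t.mean(0),yaw(t[2],t[0])-90,yaw(t[3],t[1])-90,np.linalg.norm(t[2]-t[0]),np.linalg.norm(t[1]-t[0]))
t=g([L(150,97),L(297,97),L(150,343)],.02); print('foot',(t[1]+t[2])/2,yaw(t[2],t[0])-90,yaw(t[0],t[1]),np.linalg.norm(t[2]-t[0]),np.linalg.norm(t[1]-t[0]))
for z in(.022,.065):
    t=g([Q(528,92),Q(563,262),Q(652,65),Q(680,240)],z); print('rails',z,t.mean(0),yaw(t[1],t[0])-90,yaw(t[3],t[2])-90,np.linalg.norm(t[1]-t[0]),np.linalg.norm(t[2]-t[0]))
    t=g([Q(528,185),Q(675,165)],z);print(yaw(*t),np.linalg.norm(t[1]-t[0]))
    t=g([Q(545,245),Q(690,213)],z);print(yaw(*t),np.linalg.norm(t[1]-t[0]))
E
```

```text
tray [ 0.5212 -0.2798] 14.618740417878712 15.048053577276079 0.34259638442024265 0.11805155541340395
holdertop [ 0.4989 -0.1786] 14.210605895374954 14.79884803996336 0.09104104314884179 0.04382040777885835
foot [ 0.4999 -0.1789] 14.190471333304615 13.256702656604277 0.10653056299124568 0.06087991440600959
rails 0.022 [ 0.5374 -0.3427] 24.423596199371815 24.185613408862665 0.09366907254477505 0.058712495261046785
22.026705229832864 0.0707947612504438
27.60766078047274 0.07221466409647495
rails 0.065 [ 0.527  -0.3205] 24.423596199371815 24.185613408862608 0.08483082559628233 0.05317261408168213
22.02670522983285 0.06411484475728214
27.607660780472752 0.06540077113002107
```

```bash
python3 - <<'E'
from h import *
t=shot('top')
c,s=np.cos(np.radians(14.5)),np.sin(np.radians(14.5))
for u in[(210,140),(300,103),(415,60),(150,165),(60,198)]:
    for z in(.52,0): X=atz(t,u,z); print(u,z,X.round(3),'cx',round(X[0]*c+X[1]*s,3))
E
```

```text
(210, 140) 0.52 [0.527 0.126 0.52 ] cx 0.542
(210, 140) 0 [0.885 0.127 0.   ] cx 0.888
(300, 103) 0.52 [ 0.595 -0.122  0.52 ] cx 0.545
(300, 103) 0 [ 0.991 -0.264  0.   ] cx 0.894
(415, 60) 0.52 [ 0.676 -0.469  0.52 ] cx 0.537
(415, 60) 0 [ 1.119 -0.809  0.   ] cx 0.881
(150, 165) 0.52 [0.484 0.281 0.52 ] cx 0.539
(150, 165) 0 [0.817 0.369 0.   ] cx 0.884
(60, 198) 0.52 [0.436 0.497 0.52 ] cx 0.546
(60, 198) 0 [0.742 0.709 0.   ] cx 0.896
```

The cabinet edge lies at counter x ≈ 0.54 and the work is at ≈ 0.435, so the camera should face the robot. I'm turning the hand so it closes along the tongs' spread.

Request:
jog_arm --moves '[{"slide": [0, 10, 0], "angular": [0, 0, -7], "fingers": 0}, {"slide": [0, 20, 0], "angular": [0, 0, -14], "fingers": 0}, {"slide": [0, 30, 0], "angular": [0, 0, -21], "fingers": 0}, {"slide": [-3, 40, 0], "angular": [0, 0, -28], "fingers": 0}, {"slide": [-5, 53, 0], "angular": [0, 0, -35], "fingers": 0}, {"slide": [-5, 53, 0], "angular": [0, 0, -42], "fingers": 0}, {"slide": [-5, 53, 0], "angular": [0, 0, -49], "fingers": 0}, {"slide": [-5, 53, 0], "angular": [0, 0, -56], "fingers": 0}, {"slide": [-5, 53, 0], "angular": [0, 0, -63], "fingers": 0}, {"slide": [-5, 53, 0], "angular": [0, 0, -70], "fingers": 0}]'

```text
clock: 7.23
tcp_pos: [0.4978, -0.178, 0.3199]
orientation: [-0.0, 0.056, 0.998, -0.0]
wrist_force: [0.5, -0.3, 0.2]
finger_gap: 0.0855
grip_force: 0.0
```

Request:
jog_arm --moves '[{"slide": [0, 0, 15], "angular": [0, 0, -7], "fingers": 0}, {"slide": [0, 0, 30], "angular": [0, 0, -14], "fingers": 0}, {"slide": [0, 0, 45], "angular": [0, 0, -21], "fingers": 0}, {"slide": [0, 0, 45], "angular": [0, 0, -21], "fingers": 0}, {"slide": [0, 0, 45], "angular": [0, 0, -21], "fingers": 0}]'

```text
clock: 7.65
tcp_pos: [0.4973, -0.1778, 0.2745]
orientation: [-0.001, -0.122, 0.993, 0.0]
wrist_force: [-0.1, 0.7, 0.2]
finger_gap: 0.0856
grip_force: 0.0
```

```bash
python3 look.py w3 tongs_grip tongs holder holder_mouth rack gap_1; python3 - <<'E'
from h import *
T=tool()
for X in([.4985,-.178,.139],): print((T[:3,:3].T@(np.array(X)-T[:3,3])*1000).round(1))
E
```

```text
t 7.65 tcp [ 0.497 -0.178  0.275] j [-0.495  0.213  0.055  1.414 -0.    -0.74 ] gap 0.08563170530309314
toolx [-0.97  -0.242  0.001] tooly [-0.242  0.97   0.001]
wrist tongs_grip [181.9 145.3] 0.7 [ 0.484 -0.252  0.139]
wrist tongs_grip [249.8 177. ] 0.57 [ 0.499 -0.179  0.139]
wrist tongs [148.9 149.2] 0.21 [ 0.525 -0.317  0.025]
wrist holder [249.6 153.6] 0.97 [ 0.5   -0.179  0.01 ]
wrist holder_mouth [251.2 164.5] 0.73 [ 0.497 -0.177  0.088]
wrist rack [133.5 151.8] 0.76 [ 0.538 -0.342  0.01 ]
wrist rack [439.4 244.3] 0.56 [0.568 0.15  0.01 ]
wrist gap_1 [148.3 151.4] 0.84 [ 0.529 -0.318  0.022]
wrist gap_1 [128.1 151.4] 0.71 [ 0.536 -0.345  0.022]
wrist gap_1 [441.1 244.4] 0.69 [0.563 0.143 0.022]
wrist gap_1 [109.8 155.6] 0.64 [ 0.548 -0.37   0.022]
scene tongs_grip [218.8 295.6] 0.59 [0.337 0.337 0.139]
scene tongs_grip [307.6 166.2] 0.54 [ 0.485 -0.172  0.139]
scene tongs [303.6 191.7] 0.88 [ 0.487 -0.167  0.025]
scene tongs [325.1 165.3] 0.17 [ 0.519 -0.328  0.025]
scene holder [300.2 192.9] 0.9 [ 0.5   -0.167  0.01 ]
scene holder [304.3 189.8] 0.66 [ 0.5   -0.188  0.01 ]
scene holder_mouth [303.4 177.2] 0.82 [ 0.494 -0.167  0.088]
scene rack [322.8 163.3] 0.6 [ 0.542 -0.345  0.01 ]
scene gap_1 [320.8 165.7] 0.63 [ 0.531 -0.318  0.022]
scene gap_1 [326.7 158.6] 0.47 [ 0.54  -0.365  0.022]
top rack [172.7 268. ] 0.67 [0.39  0.327 0.01 ]
top rack [351.1 195.9] 0.64 [ 0.533 -0.342  0.01 ]
top gap_1 [341.9 195.2] 0.68 [ 0.537 -0.307  0.022]
top gap_1 [355.  191.6] 0.66 [ 0.542 -0.357  0.022]
top gap_1 [347.6 194.7] 0.48 [ 0.535 -0.328  0.022]
[-7.00e-01 -1.00e-01  1.36e+02]
```

View pics/w3.png

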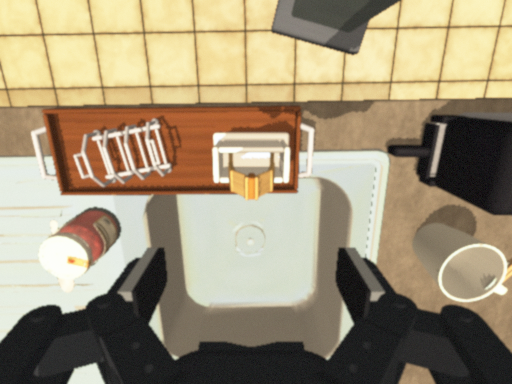

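The picture shows the tongs centred under the hand at 250,180, the holder at 250,155, the rack at 125,152, the jar at 80,245, the mug at 460,265 and the tray pull at 405,150. I'm descending onto the tongs.

Request:
jog_arm --moves '[{"slide": [-1, 0, 35], "angular": [0, 0, 0], "fingers": 0}, {"slide": [-1, -1, 70], "angular": [0, 0, 0], "fingers": 0}, {"slide": [-1, -1, 105], "angular": [0, 0, 0], "fingers": 0}, {"slide": [-1, -1, 130], "angular": [0, 0, 0], "fingers": 0}, {"slide": [-1, -1, 144], "angular": [0, 0, 0], "fingers": 0}, {"slide": [-1, -1, 144], "angular": [0, 0, 0], "fingers": 0}]'

```text
clock: 9.2
tcp_pos: [0.4965, -0.1775, 0.1273]
orientation: [-0.003, -0.124, 0.992, 0.002]
wrist_force: [-0.8, 1.0, 0.5]
finger_gap: 0.0855
grip_force: 0.0
```

Request:
jog_arm --squeeze 20 --moves '[{"slide": [0, 0, 0], "angular": [0, 0, 0], "fingers": 0.3}, {"slide": [0, 0, 0], "angular": [0, 0, 0], "fingers": 0.4}, {"slide": [0, 0, 0], "angular": [0, 0, 0], "fingers": 0.45}, {"slide": [0, 0, 0], "angular": [0, 0, 0], "fingers": 0.5}, {"slide": [0, 0, 0], "angular": [0, 0, 0], "fingers": 0.5}, {"slide": [0, 0, 0], "angular": [0, 0, 0], "fingers": 0.5}]'

```text
clock: 9.7
tcp_pos: [0.4995, -0.179, 0.1318]
orientation: [0.001, -0.124, 0.992, -0.0]
wrist_force: [-0.5, 0.1, 1.3]
finger_gap: 0.0428
grip_force: 0.5
```

Request:
jog_arm --moves '[{"slide": [0, 0, 0], "angular": [0, 0, 0], "fingers": 0.53}, {"slide": [0, 0, 0], "angular": [0, 0, 0], "fingers": 0.545}, {"slide": [0, 0, 0], "angular": [0, 0, 0], "fingers": 0.545}, {"slide": [0, 0, 0], "angular": [0, 0, 0], "fingers": 0.545}]'

```text
clock: 10.03
tcp_pos: [0.5, -0.1798, 0.1322]
orientation: [0.001, -0.124, 0.992, -0.001]
wrist_force: [0.4, -1.7, 4.7]
finger_gap: 0.0392
grip_force: 16.3
```

```bash
python3 look.py w4 tongs_grip holder; python3 -c "
import cv2;im=cv2.imread('pics/w4.png')[80:384,120:400];cv2.imwrite('pics/c4.png',im)"
```

```text
t 10.0333 tcp [ 0.5   -0.18   0.132] j [-0.496  0.267 -0.227  1.073 -0.001 -0.744] gap 0.03924205492141871
toolx [-0.969 -0.245 -0.002] tooly [-0.245  0.969 -0.003]
wrist tongs_grip [249.7 237.6] 0.64 [ 0.498 -0.181  0.139]
wrist holder [254.6 178.8] 0.62 [ 0.499 -0.177  0.01 ]
scene tongs_grip [302.5 164.8] 0.62 [ 0.502 -0.166  0.139]
scene holder [299.6 191. ] 0.68 [ 0.508 -0.172  0.01 ]
```

View pics/c4.png

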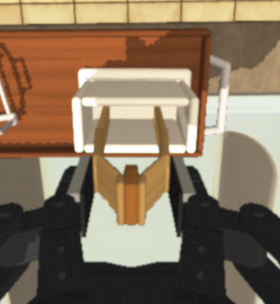

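The pads hold both slats at 39 mm, and the tongs are upright in the holder. I'm lifting them out and carrying them over to the toaster.

Request:
jog_arm --moves '[{"slide": [0, 0, -15], "angular": [0, 0, 0], "fingers": 0.545}, {"slide": [0, 0, -35], "angular": [0, 0, 0], "fingers": 0.545}, {"slide": [0, 0, -60], "angular": [0, 0, 0], "fingers": 0.545}, {"slide": [0, 0, -85], "angular": [0, 0, 0], "fingers": 0.545}, {"slide": [0, 0, -110], "angular": [0, 0, 0], "fingers": 0.545}, {"slide": [0, 0, -135], "angular": [0, 0, 0], "fingers": 0.545}, {"slide": [0, 20, -150], "angular": [0, 0, 5], "fingers": 0.545}, {"slide": [0, 50, -160], "angular": [0, 0, 11], "fingers": 0.545}, {"slide": [0, 85, -165], "angular": [0, 0, 17], "fingers": 0.545}, {"slide": [0, 120, -165], "angular": [0, 0, 23], "fingers": 0.545}]'

```text
clock: 11.32
tcp_pos: [0.4694, -0.0617, 0.2968]
orientation: [0.001, 0.08, 0.997, 0.0]
wrist_force: [0.9, 0.8, 0.0]
finger_gap: 0.0393
grip_force: 8.6
```

```bash
cat > go.py <<'E'
from h import *
import sys
# go.py x y z yawdeg(tool x) -> slide/angular in tool axes
def go(x,y,z,yw):
    T=tool(); X=np.array([x,y,z]); c,s=np.cos(np.radians(yw)),np.sin(np.radians(yw))
    D=np.array([[c,s,0],[s,-c,0],[0,0,-1]]).T
    D=np.column_stack([[c,s,0],[s,-c,0],[0,0,-1]])
    st=get_state()
    print('tcp',np.round(T[:3,3],4),'gap',round(st['finger_gap'],4),'grip',round(st['grip_force'],1),'F',np.round(st['wrist_force'],1),'slide',(T[:3,:3].T@(X-T[:3,3])*1000).round(1),'ang',np.degrees(R.from_matrix(T[:3,:3].T@D).as_rotvec()).round(1))
if __name__=='__main__': go(*map(float,sys.argv[1:]))
E
python3 go.py .365 .33 .297 104.4
```

```text
tcp [ 0.4694 -0.0617  0.2968] gap 0.0393 grip 8.6 F [0.9 0.8 0. ] slide [ 1.655e+02  3.700e+02 -3.000e-01] ang [ 0.   0.  66.4]
```

Request:
jog_arm --moves '[{"slide": [15, 34, 0], "angular": [0, 0, 7], "fingers": 0.545}, {"slide": [30, 68, 0], "angular": [0, 0, 14], "fingers": 0.545}, {"slide": [46, 102, 0], "angular": [0, 0, 21], "fingers": 0.545}, {"slide": [62, 136, 0], "angular": [0, 0, 28], "fingers": 0.545}, {"slide": [78, 170, 0], "angular": [0, 0, 35], "fingers": 0.545}, {"slide": [94, 204, 0], "angular": [0, 0, 42], "fingers": 0.545}, {"slide": [110, 238, 0], "angular": [0, 0, 49], "fingers": 0.545}, {"slide": [126, 272, 0], "angular": [0, 0, 56], "fingers": 0.545}, {"slide": [142, 306, 0], "angular": [0, 0, 63], "fingers": 0.545}, {"slide": [155, 340, 0], "angular": [0, 0, 66.4], "fingers": 0.545}]'

```text
clock: 12.15
tcp_pos: [0.3726, 0.2761, 0.2956]
orientation: [-0.0, 0.577, 0.817, -0.001]
wrist_force: [0.7, -0.2, -0.5]
finger_gap: 0.0389
grip_force: 8.6
```

Request:
jog_arm --moves '[{"slide": [29, 11, 0], "angular": [0, 0, 0], "fingers": 0.545}, {"slide": [29, 11, 0], "angular": [0, 0, 0], "fingers": 0.545}, {"slide": [29, 11, 0], "angular": [0, 0, 0], "fingers": 0.545}]'

```text
clock: 12.4
tcp_pos: [0.3737, 0.3069, 0.2951]
orientation: [-0.0, 0.573, 0.82, -0.001]
wrist_force: [-0.1, 0.2, -1.1]
finger_gap: 0.0389
grip_force: 8.6
```

```bash
python3 look.py w5 slot_mouth toaster slice_1_centre slice_1 tray_pull
```

```text
t 12.4 tcp [0.374 0.307 0.295] j [ 0.521  0.125 -0.002  1.446  0.     1.742] gap 0.03892536141675198
toolx [-0.343  0.939 -0.   ] tooly [ 0.939  0.343 -0.002]
wrist slot_mouth [241.8 246. ] 0.9 [0.393 0.225 0.155]
wrist toaster [245.3 200.1] 0.59 [0.394 0.224 0.   ]
wrist slice_1 [252.  150.4] 0.91 [0.373 0.312 0.045]
wrist slice_1 [237.6 259.2] 0.72 [0.412 0.142 0.045]
scene slot_mouth [237.2 251.7] 0.82 [0.39  0.226 0.155]
scene slot_mouth [217.1 268.3] 0.21 [0.389 0.296 0.155]
scene toaster [235.1 282.1] 0.68 [0.405 0.23  0.   ]
scene slice_1_centre [252.7 243. ] 0.67 [0.421 0.142 0.085]
scene slice_1_centre [322.2 164.6] 0.18 [ 0.491 -0.264  0.085]
scene slice_1 [224.3 299.3] 0.72 [0.365 0.303 0.045]
scene slice_1 [255.4 256. ] 0.69 [0.404 0.148 0.045]
scene slice_1 [255.2 243.5] 0.39 [0.437 0.116 0.045]
scene slice_1 [301.2 144.3] 0.38 [ 0.646 -0.34   0.045]
scene tray_pull [217.1 265.9] 0.75 [0.468 0.24  0.026]
top tray_pull [261.5 235.3] 0.54 [0.441 0.01  0.026]
```

View pics/w5.png

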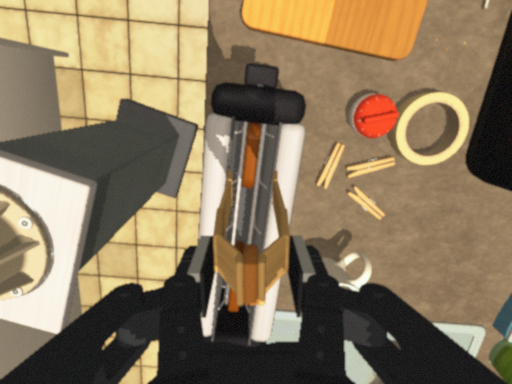

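The picture shows two slices: the left-hand one at (250,150) and the right-hand one at (235,295). The middle place looks dark. The tongs stand between the pads, with the slot running along the image's columns near 240. I'm moving over slice 3.

```bash
python3 go.py .3725 .311 .282 103.7
```

```text
tcp [0.3747 0.3058 0.296 ] gap 0.0392 grip 8.6 F [-0.4  0.8  0.3] slide [ 5.7 -0.3 14. ] ang [-0.   0.   6.2]
```

Request:
jog_arm --moves '[{"slide": [5.5, 0, 10], "angular": [0, 0, 6.2], "fingers": 0.545}, {"slide": [5.5, 0, 14], "angular": [0, 0, 6.2], "fingers": 0.545}, {"slide": [5.5, 0, 14], "angular": [0, 0, 6.2], "fingers": 0.545}, {"slide": [5.5, 0, 14], "angular": [0, 0, 6.2], "fingers": 0.545}]'

```text
clock: 13.63
tcp_pos: [0.3726, 0.3107, 0.2818]
orientation: [-0.0, 0.617, 0.787, -0.0]
wrist_force: [-0.0, -0.7, -1.0]
finger_gap: 0.0391
grip_force: 8.6
```

```bash
python3 look.py w6 slot_mouth slice_1_centre slice_1 tongs; python3 -c "
import cv2;im=cv2.imread('pics/w6.png')[60:300,150:350];cv2.imwrite('pics/c6.png',cv2.resize(im,None,fx=2.5,fy=2.5,interpolation=cv2.INTER_CUBIC))"
```

```text
t 13.6333 tcp [0.373 0.311 0.282] j [ 0.53   0.127 -0.032  1.413 -0.     1.859] gap 0.03910918998261246
toolx [-0.239  0.971 -0.   ] tooly [ 0.971  0.239 -0.001]
wrist slot_mouth [247.8 256.1] 0.85 [0.391 0.224 0.155]
wrist slice_1 [250.5 152. ] 0.77 [0.371 0.316 0.045]
scene slot_mouth [240.  250.6] 0.95 [0.388 0.219 0.155]
scene slice_1_centre [255.1 244.5] 0.54 [0.412 0.141 0.085]
scene slice_1 [324.4 163.9] 0.55 [ 0.513 -0.312  0.045]
scene slice_1 [253.8 254.7] 0.52 [0.411 0.148 0.045]
scene slice_1 [221.5 299.9] 0.43 [0.369 0.309 0.045]
scene tongs [214.5 273.3] 0.9 [0.455 0.261 0.025]
top slice_1_centre [337.2 202.2] 0.65 [ 0.486 -0.264  0.085]
top tongs [312. 204.] 0.19 [ 0.523 -0.191  0.025]
```

View pics/c6.png

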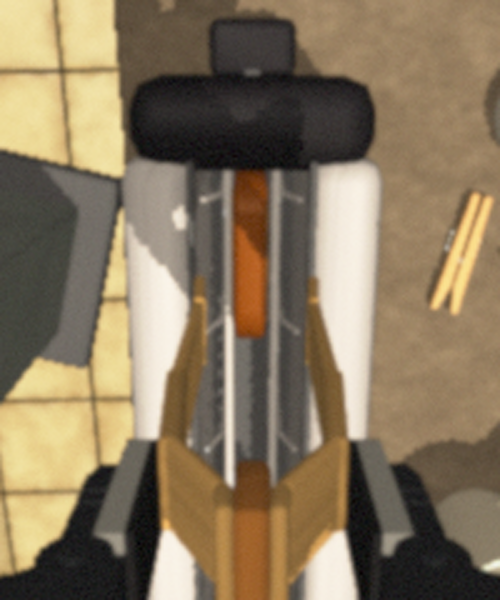

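The crop shows the tips about 38 mm apart (columns 206 and 308, row 280), with slice 3 between the slot walls at columns 233–267. The tips have to close further before they go in.

Request:
jog_arm --moves '[{"slide": [0, -2, 0], "angular": [0, 0, 0], "fingers": 0.57}, {"slide": [0, -2, 0], "angular": [0, 0, 0], "fingers": 0.575}, {"slide": [0, -2, 0], "angular": [0, 0, 0], "fingers": 0.575}, {"slide": [0, -2, 0], "angular": [0, 0, 0], "fingers": 0.575}]'

```text
clock: 14.72
tcp_pos: [0.3708, 0.3104, 0.282]
orientation: [0.0, 0.618, 0.786, -0.0]
wrist_force: [-0.1, -0.3, -0.0]
finger_gap: 0.0365
grip_force: 11.8
```

```bash
python3 - <<'E'
from h import *
np.set_printoptions(precision=4,suppress=True)
p=shot('wrist');save(p,'w7');T=tool();st=get_state();print(st['finger_gap'],st['grip_force'],T[:3,3])
e=atz(p,(250.3-2,194),.125); print('slice near edge',e,'tool',T[:3,:3].T@(e-T[:3,3]))
im=p['color'][:,:,::-1]
cv2.imwrite('pics/c7.png',cv2.resize(im[120:240,200:300],None,fx=5,fy=5,interpolation=cv2.INTER_CUBIC))
E
```

```text
0.0367658613684357 11.806591898202896 [0.3709 0.3104 0.282 ]
slice near edge [0.3749 0.2834 0.125 ] tool [-0.0272 -0.0025  0.157 ]
```

View pics/c7.png

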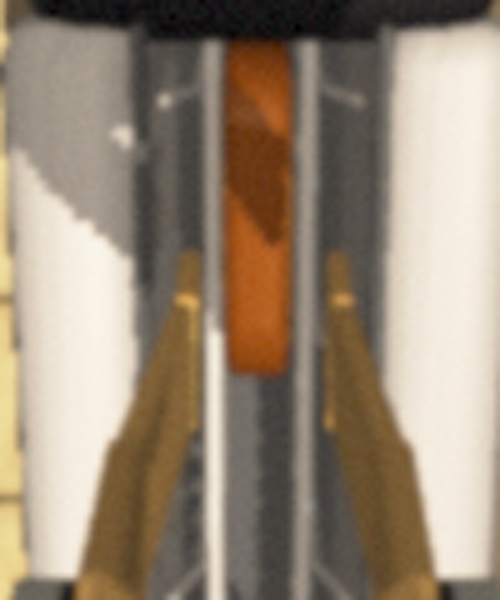

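The tips are now about 24 mm apart inside and 32 mm outside, and they straddle the slice line. The slice's near edge is at tool x −27 mm, so I shift +9 and descend.

Request:
jog_arm --moves '[{"slide": [9, -0.8, 0], "angular": [0, 0, 0], "fingers": 0.575}, {"slide": [9, -0.8, 10], "angular": [0, 0, 0], "fingers": 0.575}, {"slide": [9, -0.8, 25], "angular": [0, 0, 0], "fingers": 0.575}, {"slide": [9, -0.8, 40], "angular": [0, 0, 0], "fingers": 0.575}, {"slide": [9, -0.8, 55], "angular": [0, 0, 0], "fingers": 0.575}, {"slide": [9, -0.8, 70], "angular": [0, 0, 0], "fingers": 0.575}, {"slide": [9, -0.8, 79], "angular": [0, 0, 0], "fingers": 0.575}, {"slide": [9, -0.8, 79], "angular": [0, 0, 0], "fingers": 0.575}, {"slide": [9, -0.8, 79], "angular": [0, 0, 0], "fingers": 0.575}]'

```text
clock: 15.52
tcp_pos: [0.3675, 0.3189, 0.2025]
orientation: [-0.0, 0.618, 0.786, -0.001]
wrist_force: [-0.8, 0.0, 0.0]
finger_gap: 0.0367
grip_force: 11.8
```

```bash
python3 - <<'E'
from h import *
p=shot('wrist');save(p,'w8');T=tool();st=get_state();print(st['finger_gap'],st['grip_force'],T[:3,3],st['wrist_force'])
im=p['color'][:,:,::-1]
cv2.imwrite('pics/c8.png',cv2.resize(im[100:260,190:310],None,fx=4,fy=3.7,interpolation=cv2.INTER_CUBIC))
E
```

```text
0.0362148426634719 11.79210215806961 [0.36803846 0.31919009 0.2032758 ] [-1.11589221 -0.32582875 -0.49655327]
```

View pics/c8.png

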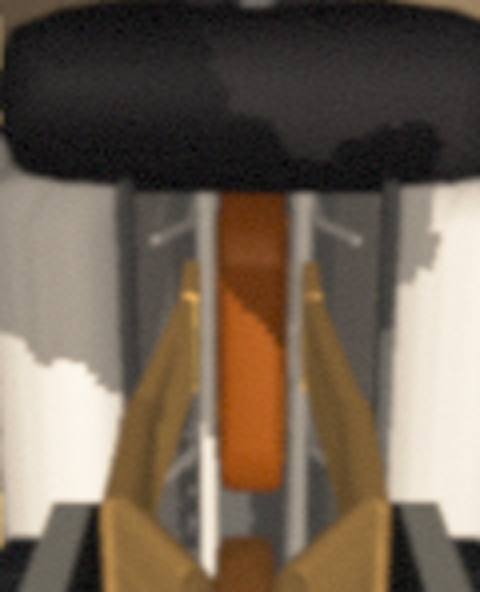

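The tips straddle slice 3, at columns 190 and 312 either side of 217–285. I'm squeezing.

Request:
jog_arm --squeeze 38 --moves '[{"slide": [0, 0, 0], "angular": [0, 0, 0], "fingers": 0.6}, {"slide": [0, 0, 0], "angular": [0, 0, 0], "fingers": 0.63}, {"slide": [0, 0, 0], "angular": [0, 0, 0], "fingers": 0.66}, {"slide": [0, 0, 0], "angular": [0, 0, 0], "fingers": 0.68}, {"slide": [0, 0, 0], "angular": [0, 0, 0], "fingers": 0.68}, {"slide": [0, 0, 0], "angular": [0, 0, 0], "fingers": 0.68}]'

```text
clock: 16.07
tcp_pos: [0.3684, 0.3193, 0.2037]
orientation: [0.0, 0.618, 0.786, 0.001]
wrist_force: [-0.6, 1.0, 1.7]
finger_gap: 0.0343
grip_force: 40.1
```

Request:
jog_arm --moves '[{"slide": [0, 0, -10], "angular": [0, 0, 0], "fingers": 0.68}, {"slide": [0, 0, -25], "angular": [0, 0, 0], "fingers": 0.68}, {"slide": [0, 0, -40], "angular": [0, 0, 0], "fingers": 0.68}, {"slide": [0, 0, -55], "angular": [0, 0, 0], "fingers": 0.68}, {"slide": [0, 0, -70], "angular": [0, 0, 0], "fingers": 0.68}, {"slide": [0, 0, -85], "angular": [0, 0, 0], "fingers": 0.68}, {"slide": [0, 0, -100], "angular": [0, 0, 0], "fingers": 0.68}, {"slide": [0, 0, -115], "angular": [0, 0, 0], "fingers": 0.68}, {"slide": [0, 0, -130], "angular": [0, 0, 0], "fingers": 0.68}, {"slide": [0, 0, -130], "angular": [0, 0, 0], "fingers": 0.68}]'

```text
clock: 16.9
tcp_pos: [0.3688, 0.3195, 0.3362]
orientation: [0.001, 0.618, 0.786, 0.002]
wrist_force: [-0.1, -0.1, -0.4]
finger_gap: 0.034
grip_force: 39.7
```

```bash
python3 - <<'E'
from h import *
p=shot('wrist');q=shot('scene');save(p,'w9');T=tool();st=get_state();print(st['finger_gap'],st['grip_force'],T[:3,3],st['wrist_force'],st['joint_pos'])
im=p['color'][:,:,::-1]; sc=q['color'][:,:,::-1]
cv2.imwrite('pics/c9.png',np.hstack([cv2.resize(im[80:280,156:356],(400,400)),cv2.resize(sc[150:350,150:350],(400,400))]))
E
```

```text
0.034563319619771354 39.70560908317566 [0.36815326 0.31909029 0.33326818] [ 0.0070183   0.05854891 -1.01631944] [ 5.49273068e-01  1.33632201e-01  1.00466857e-01  1.53678528e+00
 -1.50139884e-04  1.88125723e+00]
```

View pics/c9.png

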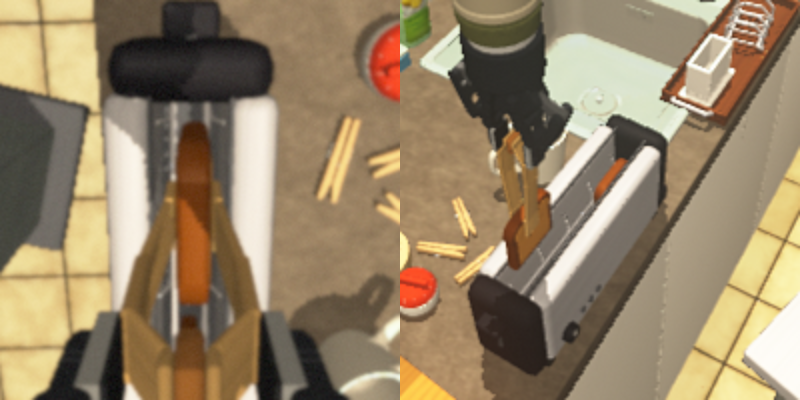

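Slice 3 is out and hanging level in the tongs (left half, columns 180–208). The middle place is empty and slice 1 remains in the slot (right half, 610,180). Now I'll fit the rack pose from the earlier pictures with a wire model.

```bash
cat > rack.py <<'E'
from h import *
from scipy.optimize import minimize
np.set_printoptions(precision=4,suppress=True)
TR=np.array([.5212,-.2798]);TY=np.radians(14.7)
def mask(p,extra=None):
    hsv=cv2.cvtColor(np.ascontiguousarray(p['color']),cv2.COLOR_RGB2HSV)
    c,s=np.cos(TY),np.sin(TY); M=np.zeros(hsv.shape[:2],np.uint8)
    # tray-floor area of the rack (tray frame), extruded to z .07: use floor polygon shrunk by rim
    pts=[(-.054,-.165),(.054,-.165),(.054,-.000),(-.054,-.000)]
    P=[pix(p,[TR[0]+c*a-s*b,TR[1]+s*a+c*b,.012]) for a,b in pts]
    cv2.fillConvexPoly(M,np.int32(P),1)
    return ((hsv[:,:,1]<110)&(hsv[:,:,2]>120)&(M>0)), M>0
def model(q):
    x,y,yw,wt,wb,h,r=q; L=[]
    u=np.linspace(-1,1,25)
    for k in(-.042,-.014,.014,.042):
        L+=[(k,wt*a,h) for a in u]; 
        for s in(-1,1): L+=[(k,s*(wb+(wt-wb)*max(0,(t-.6)/.4)),h*t) for t in np.linspace(.2,1,10)]
    for s in(-1,1): L+=[(.05*a,s*r,.0095) for a in u]
    L=np.array(L); c,s=np.cos(yw),np.sin(yw)
    return np.column_stack([x+c*L[:,0]-s*L[:,1],y+s*L[:,0]+c*L[:,1],L[:,2]+.01])
def fit(ps,q0=(.536,-.343,np.radians(112),.025,.034,.0525,.026),full=True):
    D=[]
    for p in ps:
        m,M=mask(p); D.append((p,cv2.distanceTransform((~m).astype(np.uint8),cv2.DIST_L2,5),np.argwhere(m)[:,::-1],M,m.sum()))
    def cost(v):
        q=np.array(q0); q[:len(v)]=v; X=np.c_[model(q),np.ones(len(model(q)))]; tot=0
        for p,d,px,M,n in D:
            C=(np.linalg.inv(p['W'])@X.T); uv=(C[:2]/C[2]*p['f']).T+[p['cx'],p['cy']]
            i=np.clip(np.round(uv).astype(int),0,[511,383]); ins=M[i[:,1],i[:,0]]
            tot+=np.minimum(d[i[:,1],i[:,0]][ins],5).mean()
            from scipy.spatial import cKDTree
            tot+=np.minimum(cKDTree(uv).query(px)[0],5).mean()
        return tot
    best=None
    for dx in(-.012,0,.012):
      for dyw in(-5,0,5):
        v=np.array(q0); v[0]+=dx*np.cos(v[2]);v[1]+=dx*np.sin(v[2]);v[2]+=np.radians(dyw)
        v=v if full else v[:3]
        S=np.vstack([v]+[v+np.eye(len(v))[i]*([.006,.006,.08,.005,.004,.004,.005][i]) for i in range(len(v))])
        r=minimize(cost,v,method='Nelder-Mead',options=dict(initial_simplex=S,maxiter=400,xatol=1e-4,fatol=1e-3))
        if best is None or r.fun<best.fun: best=r
    v=best.x; print('fit',v[:2],np.degrees(v[2]),v[3:],best.fun,[d[4] for d in D]); return v
E
python3 - <<'E'
from rack import *
w=shot('wrist'); TC=np.array(w['tool_from_camera'])
def old(n,t,q):
    T=np.eye(4);T[:3,:3]=R.from_quat([q[1],q[2],q[3],q[0]]).as_matrix();T[:3,3]=t
    p=dict(w);p['color']=cv2.imread('pics/'+n+'.png')[:,:,::-1];p['W']=T@TC;return p
a=old('w2',[.4455,-.1851,.3193],[-.001,.621,.784,0]);b=old('w3',[.4973,-.1778,.2745],[-.001,-.122,.993,0])
fit([a]);fit([b]);v=fit([a,b])
T=tool()
for z in(.077,):
  for u in((252.5,142.5),(253.5,230)):
    d=np.array([(u[0]-w['cx'])/w['f'],(u[1]-w['cy'])/w['f'],1]);o=TC[:3,3];d=TC[:3,:3]@d;print('slice tool',o+d*(z-o[2])/d[2])
def ov(p,c):
    im=p['color'][:,:,::-1].copy();im=cv2.resize(im,None,fx=6,fy=6)
    for X in model(v): cv2.circle(im,tuple(int(k) for k in pix(p,X)*6+3),2,(255,0,0),-1)
    return cv2.resize(im[c[1]*6:(c[1]+66)*6,c[0]*6:(c[0]+66)*6],(396,396))
cv2.imwrite('pics/ov.png',np.hstack([ov(a,(248,210)),ov(b,(90,110))]))
E
```

```text
fit [ 0.5352 -0.3397] 114.24782531772382 [0.0192 0.0318 0.0559 0.0264] 1.982054766268266 [np.int64(1663)]
fit [ 0.5348 -0.3404] 114.6267580859476 [0.0205 0.0354 0.0541 0.0269] 2.4673129454287395 [np.int64(2908)]
fit [ 0.5348 -0.3406] 114.85763989699473 [0.0204 0.0322 0.0546 0.0261] 4.479845336846732 [np.int64(1663), np.int64(2908)]
slice tool [0.0434 0.0017 0.077 ]
slice tool [-0.0331  0.0028  0.077 ]
```

```bash
python3 go.py .47 -.15 .33 194.3
```

```text
tcp [0.3678 0.3189 0.3325] gap 0.0344 grip 39.7 F [-0.1  0.4 -1.1] slide [-479.8  -11.6    2.6] ang [ -0.   -0.  -90.6]
```

The two views agree on the rack: centre (0.535, −0.340), yaw 114.5°. The slice sits 5 mm off the tool centre. I'm carrying it to a viewing spot over the holder.

Request:
jog_arm --moves '[{"slide": [-20, 0, 0], "angular": [0, 0, -5], "fingers": 0.68}, {"slide": [-50, 0, 0], "angular": [0, 0, -11], "fingers": 0.68}, {"slide": [-85, 0, 0], "angular": [0, 0, -17.5], "fingers": 0.68}, {"slide": [-120, 0, 0], "angular": [0, 0, -24], "fingers": 0.68}, {"slide": [-155, 2, 0], "angular": [0, 0, -30.5], "fingers": 0.68}, {"slide": [-190, 3, 0], "angular": [0, 0, -37], "fingers": 0.68}, {"slide": [-225, 4, 0], "angular": [0, 0, -43.5], "fingers": 0.68}, {"slide": [-260, 5, 0], "angular": [0, 0, -50], "fingers": 0.68}, {"slide": [-295, 6, 0], "angular": [0, 0, -56.5], "fingers": 0.68}, {"slide": [-330, 8, 0], "angular": [0, 0, -63], "fingers": 0.68}]'

```text
clock: 17.88
tcp_pos: [0.4517, 0.0041, 0.3319]
orientation: [-0.001, 0.14, 0.99, 0.0]
wrist_force: [0.6, 0.7, -1.6]
finger_gap: 0.0346
grip_force: 39.7
```

```bash
python3 go.py .497 -.178 .33 194.3
```

```text
tcp [0.4517 0.0041 0.3319] gap 0.0346 grip 39.7 F [ 0.6  0.7 -1.6] slide [ -93.9 -162.5    1.7] ang [  0.   -0.1 -30.4]
```

Request:
jog_arm --moves '[{"slide": [-18, -32, 0], "angular": [0, 0, -6], "fingers": 0.68}, {"slide": [-36, -64, 0], "angular": [0, 0, -12], "fingers": 0.68}, {"slide": [-54, -96, 0], "angular": [0, 0, -18], "fingers": 0.68}, {"slide": [-72, -126, 0], "angular": [0, 0, -24], "fingers": 0.68}, {"slide": [-86, -150, 0], "angular": [0, 0, -29], "fingers": 0.68}, {"slide": [-86, -150, 0], "angular": [0, 0, -29], "fingers": 0.68}, {"slide": [-86, -150, 0], "angular": [0, 0, -29], "fingers": 0.68}]'

```text
clock: 18.47
tcp_pos: [0.4922, -0.1636, 0.3311]
orientation: [-0.001, -0.108, 0.994, 0.001]
wrist_force: [-1.3, 0.7, -1.0]
finger_gap: 0.0342
grip_force: 39.7
```

```bash
cat > place.py <<'E'
from rack import *
import sys
def sl(p,T):
    # slice in the tongs: brown blob at slice-top height
    pass
p=shot('wrist');save(p,sys.argv[1]);v=fit([p]);w2=shot('wrist');fit([w2])
g=float(sys.argv[2]);ox,oy=float(sys.argv[3]),float(sys.argv[4]) # gap x in rack, slice offset in tool
c=np.array([np.cos(v[2]),np.sin(v[2])]); G=v[:2]+c*g; yw=np.degrees(v[2])+90
tx=np.array([np.cos(np.radians(yw)),np.sin(np.radians(yw))]);ty=np.array([tx[1],-tx[0]])
t=G-ox*tx-oy*ty; print('gap',G,'tcp target',t,'yaw',yw)
from go import go
go(t[0],t[1],.29,yw)
print([(np.round(atz(p,k['point'],.022)[:2],3),round(k['p'],2)) for k in tip_of('gap_1',p)])
E
python3 place.py w10 -.028 .005 .002
```

```text
fit [ 0.5349 -0.34  ] 114.75753088249455 [0.0192 0.0323 0.0591 0.0256] 2.344760620377489 [np.int64(2371)]
fit [ 0.5345 -0.3417] 114.84356893271435 [0.0188 0.0339 0.0547 0.026 ] 2.3415252813378906 [np.int64(2384)]
gap [ 0.5466 -0.3654] tcp target [ 0.552  -0.3651] yaw 204.75753088249456
tcp [ 0.4921 -0.1618  0.3321] gap 0.0346 grip 39.7 F [-0.3  0.3 -1.3] slide [ -14.2 -211.6   41.7] ang [  0.1  -0.1 -12.2]
[(array([ 0.535, -0.345]), 0.94), (array([ 0.544, -0.375]), 0.88), (array([ 0.527, -0.318]), 0.66), (array([ 0.506, -0.174]), 0.33)]
```

Request:
jog_arm --moves '[{"slide": [0, -30, 0], "angular": [0, 0, -4], "fingers": 0.68}, {"slide": [-2, -65, 0], "angular": [0, 0, -8], "fingers": 0.68}, {"slide": [-5, -100, 0], "angular": [0, 0, -12.2], "fingers": 0.68}, {"slide": [-8, -135, 10], "angular": [0, 0, -12.2], "fingers": 0.68}, {"slide": [-11, -170, 20], "angular": [0, 0, -12.2], "fingers": 0.68}, {"slide": [-14, -200, 35], "angular": [0, 0, -12.2], "fingers": 0.68}, {"slide": [-14, -212, 60], "angular": [0, 0, -12.2], "fingers": 0.68}, {"slide": [-14, -212, 80], "angular": [0, 0, -12.2], "fingers": 0.68}, {"slide": [-14, -212, 80], "angular": [0, 0, -12.2], "fingers": 0.68}, {"slide": [-14, -212, 80], "angular": [0, 0, -12.2], "fingers": 0.68}]'

```text
clock: 19.45
tcp_pos: [0.5523, -0.3643, 0.2522]
orientation: [-0.001, -0.216, 0.976, 0.001]
wrist_force: [0.3, -0.0, -0.6]
finger_gap: 0.0346
grip_force: 39.7
```

```bash
python3 go.py .552 -.3655 .184 204.8; python3 - <<'E'
from rack import *
T=tool();p=shot('wrist');save(p,'w11')
im=cv2.resize(p['color'][:,:,::-1][90:290,136:336],None,fx=4,fy=4,interpolation=cv2.INTER_CUBIC)
c,s=np.cos(np.radians(114.8)),np.sin(np.radians(114.8))
def d(X,col): u=(pix(p,X)-[136,90])*4; cv2.circle(im,(int(u[0]),int(u[1])),3,col,-1)
for k in(-.042,-.014,.014,.042):
    for y in np.linspace(-.02,.02,9): d([.5347+c*k-s*y,-.3408+s*k+c*y,.065],(255,0,0))
    for y in np.linspace(-.035,.035,9): d([.5347+c*k-s*y,-.3408+s*k+c*y,.0225],(0,255,0))
for x in(-.034,.044):
    for y in(-.006,.010): 
        d((T@[x,y,.157,1])[:3],(0,0,255)); d((T@[x,y,.077,1])[:3],(255,0,255))
cv2.imwrite('pics/c11.png',im[:600])
E
```

```text
tcp [ 0.5523 -0.3643  0.2522] gap 0.0346 grip 39.7 F [ 0.3 -0.  -0.6] slide [ 0.7 -1.2 68.2] ang [ 0.2 -0.1  0.1]
```

View pics/c11.png

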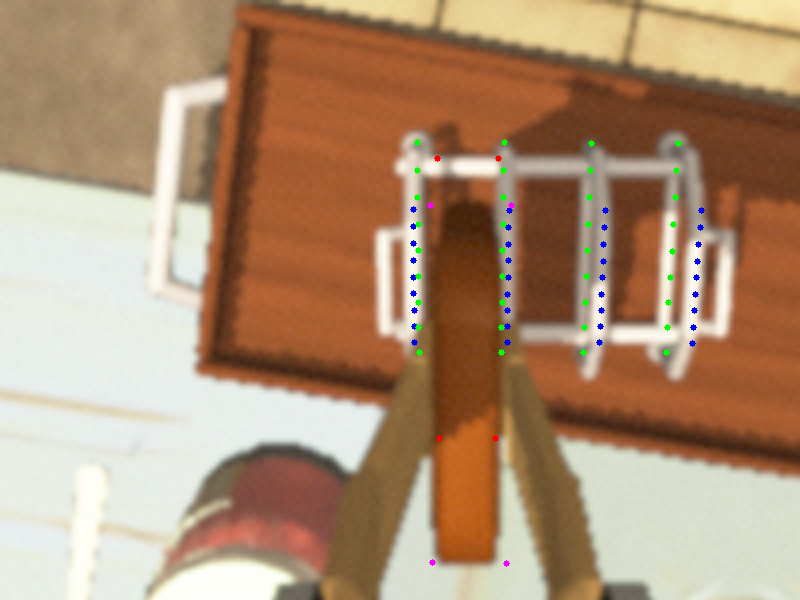

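The fitted hoop model (dots) lies on the rack, and the slice (columns 437–497) is centred between the first two hoops (413 and 505). I'm lowering it into the gap.

Request:
jog_arm --moves '[{"slide": [1, -0.4, 12], "angular": [0, 0, 0], "fingers": 0.68}, {"slide": [1, -0.4, 24], "angular": [0, 0, 0], "fingers": 0.68}, {"slide": [1, -0.4, 36], "angular": [0, 0, 0], "fingers": 0.68}, {"slide": [1, -0.4, 48], "angular": [0, 0, 0], "fingers": 0.68}, {"slide": [1, -0.4, 58], "angular": [0, 0, 0], "fingers": 0.68}, {"slide": [1, -0.4, 66], "angular": [0, 0, 0], "fingers": 0.68}, {"slide": [1, -0.4, 70], "angular": [0, 0, 0], "fingers": 0.68}, {"slide": [1, -0.4, 71], "angular": [0, 0, 0], "fingers": 0.68}, {"slide": [1, -0.4, 71], "angular": [0, 0, 0], "fingers": 0.68}]'

```text
clock: 20.25
tcp_pos: [0.5522, -0.367, 0.1825]
orientation: [0.0, -0.215, 0.977, -0.0]
wrist_force: [0.0, -0.4, -1.2]
finger_gap: 0.0349
grip_force: 39.7
```

```bash
python3 go.py .552 -.3655 .180 204.8
```

```text
tcp [ 0.5522 -0.367   0.1825] gap 0.0349 grip 39.7 F [ 0.  -0.4 -1.2] slide [-0.4  1.4  2.5] ang [-0.   0.   0.1]
```

Request:
jog_arm --moves '[{"slide": [0, 0, 2], "angular": [0, 0, 0], "fingers": 0.68}, {"slide": [0, 0, 3], "angular": [0, 0, 0], "fingers": 0.68}, {"slide": [0, 0, 4], "angular": [0, 0, 0], "fingers": 0.68}, {"slide": [0, 0, 4], "angular": [0, 0, 0], "fingers": 0.68}]'

```text
clock: 20.58
tcp_pos: [0.5525, -0.3676, 0.1791]
orientation: [0.001, -0.215, 0.977, -0.001]
wrist_force: [-1.1, -0.0, 3.8]
finger_gap: 0.0346
grip_force: 40.2
```

The slice is touching the rails at about 4 N. I'm opening the tips part-way and lifting off.

Request:
jog_arm --squeeze 30 --moves '[{"slide": [0, 0, -1], "angular": [0, 0, 0], "fingers": 0.62}, {"slide": [0, 0, -1], "angular": [0, 0, 0], "fingers": 0.59}, {"slide": [0, 0, -1], "angular": [0, 0, 0], "fingers": 0.565}, {"slide": [0, 0, -1], "angular": [0, 0, 0], "fingers": 0.565}, {"slide": [0, 0, -1], "angular": [0, 0, 0], "fingers": 0.565}, {"slide": [0, 0, -10], "angular": [0, 0, 0], "fingers": 0.565}, {"slide": [0, 0, -25], "angular": [0, 0, 0], "fingers": 0.565}, {"slide": [0, 0, -45], "angular": [0, 0, 0], "fingers": 0.565}, {"slide": [0, 0, -70], "angular": [0, 0, 0], "fingers": 0.565}, {"slide": [0, 0, -100], "angular": [0, 0, 0], "fingers": 0.565}]'

```text
clock: 21.42
tcp_pos: [0.5514, -0.3665, 0.2782]
orientation: [-0.001, -0.215, 0.977, 0.001]
wrist_force: [0.7, -1.0, -0.2]
finger_gap: 0.0372
grip_force: 10.8
```

```bash
cat > chk.py <<'E'
from rack import *
import sys
p=shot('wrist');save(p,sys.argv[1]);st=get_state();print(st['clock'],st['finger_gap'],st['grip_force'],st['wrist_force'],tool()[:3,3])
v=fit([p])
c,s=np.cos(v[2]),np.sin(v[2])
for n,z in(('slice_1',.022),('slice_1_centre',.062)):
  for cam in(p,shot('scene'),shot('top')):
    for k in tip_of(n,cam)[:4]:
        X=atz(cam,k['point'],z);d=X[:2]-v[:2]; print(n,round(k['p'],2),X[:2],'in rack',np.array([c*d[0]+s*d[1],-s*d[0]+c*d[1]]))
hsv=cv2.cvtColor(np.ascontiguousarray(p['color']),cv2.COLOR_RGB2HSV)
E
python3 chk.py w12; python3 go.py .43 .07 .30 104
```

```text
21.4667 0.03719602164696749 10.731677012008731 [ 0.0732 -0.8328  4.9928] [ 0.5529 -0.3679  0.2861]
fit [ 0.5349 -0.3421] 113.81147530866563 [0.0339 0.0325 0.0436 0.0273] 2.1995956637358316 [np.int64(2161)]
slice_1 0.62 [0.4177 0.1309] in rack [ 0.4801 -0.0837]
slice_1 0.67 [0.4201 0.1402] in rack [ 0.4877 -0.0897]
slice_1 0.58 [0.5684 0.1689] in rack [ 0.454 -0.237]
tcp [ 0.5515 -0.3666  0.2766] gap 0.037 grip 10.8 F [-0.3  0.8 -1.1] slide [-73.1 447.3 -22.5] ang [  0.   -0.2 100.8]Traceback (most recent call last):
  File "chk.py", line 8, in <module>
    for k in tip_of(n,cam)[:4]:
             ~~~~~~^^^^^^^
ValueError: only the last four pictures can be asked about
```

I've used all 14 picture views, so from here I check by numbers: colours at the places where the slice top should show.

```bash
cat > col.py <<'E'
from rack import *
import sys
p=shot('wrist');T=tool()
hsv=cv2.cvtColor(np.ascontiguousarray(p['color']),cv2.COLOR_RGB2HSV)
def at(X): u=np.round(pix(p,X)).astype(int); return tuple(int(k) for k in u),hsv[u[1],u[0]].tolist() if 0<=u[0]<512 and 0<=u[1]<384 else None
v=(.5349,-.341,np.radians(114.6));c,s=np.cos(v[2]),np.sin(v[2])
for g in(-.028,0,.028):
    print('gap',g,[at([v[0]+c*g-s*y,v[1]+s*g+c*y,.102]) for y in(-.03,-.015,0,.015,.03)])
print('tongs',[at((T@[x,.0015,.077,1])[:3]) for x in(-.02,0,.02,.04)])
# blob of toast colour
m=cv2.inRange(hsv,(3,150,90),(14,255,255))
n,l,stt,ce=cv2.connectedComponentsWithStats(m)
print([(stt[i].tolist(),ce[i].round(1).tolist()) for i in range(1,n) if stt[i][4]>80])
E
python3 col.py
python3 - <<'E'
import sys;sys.argv=['x'];sys.path.insert(0,'.')
import cv2,numpy as np
im=cv2.cvtColor(cv2.imread('pics/w11.png'),cv2.COLOR_BGR2HSV)
print('toast lit',im[225,252],'toast shade',im[170,252],'tray',im[110,220],im[150,290])
im2=cv2.cvtColor(cv2.imread('pics/w12.png'),cv2.COLOR_BGR2HSV);print(im2[110:290:10,245:262:8].reshape(-1,2,3).tolist())
E
```

```text
gap -0.028 [((253, 188), [12, 215, 189]), ((253, 176), [13, 210, 198]), ((253, 163), [13, 201, 194]), ((253, 150), [13, 202, 194]), ((253, 137), [12, 215, 121])]
gap 0 [((276, 188), [11, 162, 96]), ((277, 176), [11, 182, 157]), ((277, 163), [11, 189, 165]), ((278, 150), [11, 173, 158]), ((278, 137), [11, 185, 98])]
gap 0.028 [((300, 188), [11, 175, 163]), ((301, 176), [16, 36, 134]), ((302, 163), [14, 69, 184]), ((302, 150), [19, 38, 228]), ((303, 137), [12, 62, 157])]
tongs [((253, 216), [33, 26, 220]), ((253, 194), [13, 223, 165]), ((253, 171), [13, 214, 200]), ((253, 146), [12, 205, 182])]
[([191, 93, 256, 118, 10706], [299.9, 144.9]), ([238, 134, 30, 62, 960], [252.6, 166.1]), ([267, 134, 13, 33, 389], [272.6, 150.2]), ([288, 134, 12, 33, 336], [293.2, 149.5]), ([276, 191, 145, 27, 402], [353.0, 204.8]), ([243, 246, 15, 59, 612], [250.3, 276.4])]
toast lit [ 13 222 176] toast shade [ 12 192 130] tray [ 12 184 158] [ 10 168 105]
[[[11, 187, 166], [11, 180, 173]], [[10, 183, 171], [11, 179, 168]], [[11, 184, 168], [11, 181, 158]], [[21, 17, 249], [13, 51, 145]], [[16, 39, 155], [12, 198, 112]], [[12, 215, 146], [17, 47, 135]], [[14, 196, 133], [13, 201, 198]], [[14, 47, 148], [13, 191, 136]], [[13, 198, 206], [14, 47, 148]], [[14, 84, 218], [13, 203, 203]], [[16, 37, 151], [13, 192, 161]], [[12, 204, 200], [10, 137, 154]], [[16, 53, 178], [12, 217, 182]], [[11, 175, 160], [46, 13, 224]], [[43, 16, 224], [38, 22, 219]], [[42, 15, 221], [42, 19, 224]], [[31, 31, 219], [46, 17, 222]], [[29, 33, 217], [38, 30, 223]], [[44, 15, 224], [22, 51, 214]], [[39, 28, 222], [41, 18, 222]], [[28, 44, 216], [39, 26, 224]], [[15, 170, 93], [13, 184, 108]], [[37, 25, 222], [14, 168, 109]], [[14, 184, 115], [17, 139, 127]], [[14, 179, 167], [15, 183, 181]], [[17, 148, 198], [15, 194, 160]], [[14, 182, 179], [18, 149, 197]]]
```

Toast-coloured pixels fill the whole slice top in the rack gap (rows 134–195 at column 253), and the space between the tongs shows draining board. Slice 3 is placed. Now for slice 1.

Request:
jog_arm --moves '[{"slide": [0, 20, -20], "angular": [0, 0, 6], "fingers": 0.57}, {"slide": [0, 50, -25], "angular": [0, 0, 12], "fingers": 0.57}, {"slide": [-5, 85, -25], "angular": [0, 0, 18], "fingers": 0.57}, {"slide": [-10, 120, -25], "angular": [0, 0, 25], "fingers": 0.57}, {"slide": [-20, 155, -25], "angular": [0, 0, 32], "fingers": 0.57}, {"slide": [-30, 190, -25], "angular": [0, 0, 39], "fingers": 0.57}, {"slide": [-40, 225, -25], "angular": [0, 0, 46], "fingers": 0.57}, {"slide": [-50, 260, -25], "angular": [0, 0, 53], "fingers": 0.57}, {"slide": [-60, 295, -25], "angular": [0, 0, 60], "fingers": 0.57}, {"slide": [-70, 330, -25], "angular": [0, 0, 67], "fingers": 0.57}]'

```text
clock: 22.7
tcp_pos: [0.4762, -0.0387, 0.3024]
orientation: [-0.001, 0.359, 0.933, -0.0]
wrist_force: [1.0, -0.1, -0.9]
finger_gap: 0.0372
grip_force: 11.1
```

```bash
python3 go.py .411 .144 .285 103.8
```

```text
tcp [ 0.4762 -0.0387  0.3024] gap 0.0372 grip 11.1 F [ 1.  -0.1 -0.9] slide [170.8  92.   17.5] ang [-0.  -0.  34.2]
```

Request:
jog_arm --moves '[{"slide": [30, 16, 0], "angular": [0, 0, 7], "fingers": 0.575}, {"slide": [60, 32, 0], "angular": [0, 0, 14], "fingers": 0.575}, {"slide": [90, 48, 4], "angular": [0, 0, 21], "fingers": 0.575}, {"slide": [120, 64, 10], "angular": [0, 0, 28], "fingers": 0.575}, {"slide": [150, 80, 15], "angular": [0, 0, 34], "fingers": 0.575}, {"slide": [168, 90, 18], "angular": [0, 0, 34], "fingers": 0.575}, {"slide": [168, 90, 18], "angular": [0, 0, 34], "fingers": 0.575}, {"slide": [168, 90, 18], "angular": [0, 0, 34], "fingers": 0.575}]'

```text
clock: 23.37
tcp_pos: [0.4108, 0.1394, 0.2844]
orientation: [-0.0, 0.612, 0.791, -0.001]
wrist_force: [0.4, -0.2, -0.8]
finger_gap: 0.0367
grip_force: 11.8
```

```bash
cat > sl.py <<'E'
from h import *
np.set_printoptions(precision=4,suppress=True)
import sys
z=float(sys.argv[2])   # tool z of slice top
p=shot('wrist');save(p,sys.argv[1]);T=tool();st=get_state();print(st['clock'],st['finger_gap'],st['grip_force'],T[:3,3],'yaw',np.degrees(np.arctan2(T[1,0],T[0,0])))
hsv=cv2.cvtColor(np.ascontiguousarray(p['color']),cv2.COLOR_RGB2HSV);H=hsv.astype(int)
m=cv2.inRange(hsv,(4,170,60),(15,255,255)); 
TC=np.array(p['tool_from_camera']);print('cx',p['cx'],p['cy'])
def tl(u,z):
    d=TC[:3,:3]@np.array([(u[0]-p['cx'])/p['f'],(u[1]-p['cy'])/p['f'],1]);o=TC[:3,3];return (o+d*(z-o[2])/d[2])*1000
n,l,s,c=cv2.connectedComponentsWithStats(m)
for i in range(1,n):
    if s[i][4]<150 or not 220<c[i][0]<285: continue
    y,x=np.nonzero(l==i); r0,r1=y.min(),y.max()+1
    print('blob',s[i].tolist(),'far',tl(((x[y<r0+3]).mean()+.5,r0),z),'near',tl((x[y>r1-4].mean()+.5,r1),z))
    for r in range(r0,r1,8): print(r,x[y==r].min(),x[y==r].max(),end='; ')
    print()
if len(sys.argv)>3:
  for r in (168,172,176,180,190): print(r,[tuple(H[r,k]) for k in range(224,284,2)])
E
python3 sl.py w13 .16 >/tmp/o; cat /tmp/o; python3 - <<'E'
from h import *
for n in('slice_1','slot_mouth'):
    p=shot('wrist');print(n,[(k['point'],k['p'],atz(p,k['point'],.045 if n=='slice_1' else .155)) for k in tip_of(n,p)])
# dark-pixel profile to find tips: print gray rows
g=cv2.cvtColor(p['color'],cv2.COLOR_RGB2HSV)
for r in(172,180,188): print(r,' '.join(f'{a}/{b}/{c}' for a,b,c in g[r,218:292:2].tolist()))
E
```

```text
23.4167 0.03627105855054575 11.786372512578964 [0.4114 0.1387 0.2846] yaw 104.40176248933702
cx 250.89839306007545 190.9815861462595
blob [246, 129, 14, 70, 823] far [ 44.5206   2.7917 160.    ] near [-34.247    2.3304 160.    ]
129 253 254; 137 248 258; 145 247 259; 153 247 258; 161 247 258; 169 247 258; 177 247 258; 185 246 257; 193 246 258; 
blob [240, 245, 19, 62, 843] far [-93.1558   0.3737 160.    ] near [-183.5713   -0.2588  160.    ]
245 247 255; 253 245 256; 261 244 256; 269 243 257; 277 243 257; 285 243 257; 293 243 257; 301 244 256; 
blob [217, 299, 21, 45, 681] far [-171.1303  -34.3998  160.    ] near [-244.7569  -26.7928  160.    ]
299 218 229; 307 218 237; 315 218 235; 323 218 235; 331 219 235; 339 219 235; 
blob [272, 299, 14, 44, 463] far [-171.0736   38.0659  160.    ] near [-242.9717   36.773   160.    ]
299 276 283; 307 273 285; 315 273 285; 323 273 284; 331 273 284; 339 272 284; 
slice_1 [([252.5, 153.1], 0.59, array([0.41299798, 0.14235323, 0.045     ]))]
slot_mouth [([255.3, 82.1], 0.94, array([0.39417979, 0.22624204, 0.155     ]))]
172 19/22/245 20/21/247 19/22
[... 415 characters left out ...]
30/94 15/36/98 16/101/121 17/150/187 19/147/208 16/97/126 14/41/150 13/93/137 13/214/142 13/211/168 12/211/172 12/204/174 13/201/181 13/214/154 13/117/111 14/35/145 16/38/129 16/68/82 17/148/140 17/150/182 16/127/137 18/38/81 15/18/86 15/32/129 16/39/198 15/39/218 19/32/233 17/25/238 16/23/241 18/23/239 18/24/242
188 17/21/243 17/20/246 19/22/244 17/24/241 18/34/226 20/36/128 17/52/93 16/131/119 17/146/122 16/144/124 19/145/148 15/74/127 14/38/168 13/79/122 13/226/142 13/212/161 13/225/163 13/218/164 13/216/164 12/209/149 12/76/118 15/36/154 19/42/127 16/57/103 17/133/107 17/144/103 17/144/117 18/137/108 16/41/94 19/36/133 15/38/201 17/37/220 18/30/233 18/27/239 17/27/240 17/24/240 18/24/241
```

Slice 1 sits at tool (+5, +2.5) mm. The tips' midline is at +2.1 mm and the slot's at +1.4 mm, so the alignment is good. I'm descending.

Request:
jog_arm --moves '[{"slide": [5, 0, 0], "angular": [0, 0, 0], "fingers": 0.575}, {"slide": [5, 0, 12], "angular": [0, 0, 0], "fingers": 0.575}, {"slide": [5, 0, 27], "angular": [0, 0, 0], "fingers": 0.575}, {"slide": [5, 0, 42], "angular": [0, 0, 0], "fingers": 0.575}, {"slide": [5, 0, 57], "angular": [0, 0, 0], "fingers": 0.575}, {"slide": [5, 0, 72], "angular": [0, 0, 0], "fingers": 0.575}, {"slide": [5, 0, 82], "angular": [0, 0, 0], "fingers": 0.575}, {"slide": [5, 0, 82], "angular": [0, 0, 0], "fingers": 0.575}, {"slide": [5, 0, 82], "angular": [0, 0, 0], "fingers": 0.575}]'

```text
clock: 24.37
tcp_pos: [0.4104, 0.1431, 0.2029]
orientation: [-0.0, 0.614, 0.789, -0.0]
wrist_force: [0.3, -0.4, -0.7]
finger_gap: 0.0363
grip_force: 11.8
```

```bash
python3 sl.py w14 .078; python3 - <<'E'
from h import *
p=shot('wrist');g=cv2.cvtColor(p['color'],cv2.COLOR_RGB2HSV);print(get_state()['wrist_force'])
for r in(172,180,188): print(r,' '.join(f'{a}/{b}/{c}' for a,b,c in g[r,218:292:2].tolist()))
E
```

```text
24.4167 0.03655437522562914 11.787073463201523 [0.4109 0.1432 0.2035] yaw 104.27312458271395
cx 250.89839306007545 190.9815861462595
blob [244, 141, 17, 92, 1427] far [44.3832  1.6607 78.    ] near [-36.5027   1.2138  78.    ]
141 252 254; 149 246 258; 157 245 260; 165 244 260; 173 244 260; 181 244 260; 189 244 259; 197 244 259; 205 244 259; 213 244 259; 221 244 260; 229 244 259; 
blob [243, 245, 15, 60, 829] far [-48.3591   0.8058  78.    ] near [-113.1109   -0.1281   78.    ]
245 246 255; 253 243 257; 261 244 256; 269 243 257; 277 243 257; 285 243 257; 293 243 257; 301 244 256; 
[ 0.4245348   0.14919736 -0.18352174]
172 15/37/111 27/33/70 6/22/59 14/35/81 21/40/83 20/29/78 17/29/79 16/39/72 22/40/70 16/126/113 16/143/128 16/67/141 14/90/113 12/203/94 13/206/105 12/214/107 12/200/107 12/211/105 12/200/106 11/195/106 12/211/92 13/106/94 16/41/143 18/43/159 17/120/125 17/147/116 14/66/77 18/32/80 14/33/85 15/35/88 14/34/83 14/39/85 15/30/84 8/18/57 18/19/68 16/36/119 14/36/147
180 16/33/115 20/33/70 9/27/65 10/28/83 17/23/78 23/38/81 15/32/96 21/33/77 17/112/98 17/148/178 18/147/214 15/75/152 13/108/125 12/209/138 14/223/165 13/211/156 13/222/116 13/200/111 13/218/103 13/235/100 12/208/92 12/112/84 17/37/132 16/51/149 16/133/138 17/149/171 17/129/136 17/30/77 16/40/82 16/39/85 16/34/83 18/36/85 20/29/79 12/21/61 26/24/74 16/39/169 16/39/217
188 17/39/118 21/25/72 21/31/57 13/37/82 11/34/83 12/35/95 16/60/102 18/134/120 17/141/123 18/148/124 20/140/146 16/68/139 12/103/119 13/205/137 13/216/163 13/218/172 12/206/176 13/210/177 12/208/178 11/198/134 12/222/94 13/95/97 16/40/145 16/52/151 16/123/112 17/146/108 17/149/118 17/132/108 16/56/87 18/37/83 17/42/85 13/41/87 20/31/75 15/27/96 17/31/133 17/39/201 16/40/217
```

The tips straddle slice 1 evenly. I'm squeezing and lifting.

Request:
jog_arm --squeeze 38 --moves '[{"slide": [0, 0, 0], "angular": [0, 0, 0], "fingers": 0.6}, {"slide": [0, 0, 0], "angular": [0, 0, 0], "fingers": 0.63}, {"slide": [0, 0, 0], "angular": [0, 0, 0], "fingers": 0.66}, {"slide": [0, 0, 0], "angular": [0, 0, 0], "fingers": 0.68}, {"slide": [0, 0, 0], "angular": [0, 0, 0], "fingers": 0.68}, {"slide": [0, 0, 0], "angular": [0, 0, 0], "fingers": 0.68}]'

```text
clock: 24.97
tcp_pos: [0.4111, 0.1434, 0.2036]
orientation: [0.001, 0.614, 0.79, 0.001]
wrist_force: [-0.3, 1.0, 4.3]
finger_gap: 0.0345
grip_force: 39.4
```

Request:
jog_arm --moves '[{"slide": [0, 0, -10], "angular": [0, 0, 0], "fingers": 0.68}, {"slide": [0, 0, -25], "angular": [0, 0, 0], "fingers": 0.68}, {"slide": [0, 0, -40], "angular": [0, 0, 0], "fingers": 0.68}, {"slide": [0, 0, -55], "angular": [0, 0, 0], "fingers": 0.68}, {"slide": [0, 0, -70], "angular": [0, 0, 0], "fingers": 0.68}, {"slide": [0, 0, -85], "angular": [0, 0, 0], "fingers": 0.68}, {"slide": [0, 0, -100], "angular": [0, 0, 0], "fingers": 0.68}, {"slide": [0, 0, -115], "angular": [0, 0, 0], "fingers": 0.68}, {"slide": [0, 0, -130], "angular": [0, 0, 0], "fingers": 0.68}, {"slide": [0, 0, -130], "angular": [0, 0, 0], "fingers": 0.68}]'

```text
clock: 25.8
tcp_pos: [0.4114, 0.1434, 0.3357]
orientation: [0.001, 0.614, 0.79, 0.001]
wrist_force: [1.0, 0.6, -0.9]
finger_gap: 0.0339
grip_force: 38.9
```

```bash
python3 sl.py w15 .078; python3 go.py .494 -.165 .33 194.5;python3 - <<'E'
from h import *
p=shot('scene');print([(k['point'],k['p']) for k in tip_of('slice_1',p)],pix(p,[.41,.143,.21]))
E
```

```text
25.85 0.03437595051036019 38.91526937484741 [0.4111 0.1434 0.3341] yaw 104.30402287118442
cx 250.89839306007545 190.9815861462595
blob [244, 141, 18, 90, 1436] far [44.3842  2.0948 78.    ] near [-34.5572   1.6382  78.    ]
141 251 253; 149 247 258; 157 245 260; 165 245 260; 173 244 260; 181 244 261; 189 244 261; 197 244 260; 205 244 260; 213 244 260; 221 244 260; 229 246 258; 
blob [243, 246, 16, 59, 790] far [-49.3611   0.3239  78.    ] near [-113.1078    0.6842   78.    ]
246 248 251; 254 245 255; 262 244 256; 270 243 257; 278 243 257; 286 243 257; 294 243 257; 302 245 255; 
blob [219, 283, 21, 61, 849] far [-88.2613 -25.046   78.    ] near [-160.8315  -17.6075   78.    ]
283 222 225; 291 219 233; 299 220 234; 307 220 235; 315 221 235; 323 221 236; 331 223 236; 339 222 239; 
blob [268, 285, 14, 58, 593] far [-90.4272  24.4396  78.    ] near [-159.5124   22.8877   78.    ]
285 273 277; 293 270 281; 301 270 280; 309 270 280; 317 270 280; 325 270 280; 333 269 280; 341 268 278; 
tcp [0.4111 0.1434 0.3341] gap 0.0344 grip 38.9 F [ 0.4 -0.4 -1.1] slide [-319.4    4.1    4.2] ang [  0.1   0.1 -90.2]
[([255.5, 225.0], 0.92), ([325.2, 154.1], 0.71), ([254.7, 180.3], 0.59)] [254.70494052 216.09905335]
```

Request:
jog_arm --moves '[{"slide": [-15, 0, 0], "angular": [0, 0, -5], "fingers": 0.68}, {"slide": [-40, 0, 0], "angular": [0, 0, -11], "fingers": 0.68}, {"slide": [-70, 0, 0], "angular": [0, 0, -17.5], "fingers": 0.68}, {"slide": [-100, 0, 0], "angular": [0, 0, -24], "fingers": 0.68}, {"slide": [-130, 0, 0], "angular": [0, 0, -30.5], "fingers": 0.68}, {"slide": [-160, 0, 0], "angular": [0, 0, -37], "fingers": 0.68}, {"slide": [-190, 2, 0], "angular": [0, 0, -43.5], "fingers": 0.68}, {"slide": [-220, 2, 0], "angular": [0, 0, -50], "fingers": 0.68}, {"slide": [-250, 3, 0], "angular": [0, 0, -56.5], "fingers": 0.68}, {"slide": [-275, 4, 0], "angular": [0, 0, -63], "fingers": 0.68}]'

```text
clock: 26.78
tcp_pos: [0.482, -0.124, 0.3314]
orientation: [-0.001, 0.108, 0.994, 0.0]
wrist_force: [-0.2, 0.4, -1.4]
finger_gap: 0.0345
grip_force: 38.9
```

Request:
jog_arm --moves '[{"slide": [-15, -20, 0], "angular": [0, 0, -6], "fingers": 0.68}, {"slide": [-25, -40, 0], "angular": [0, 0, -12], "fingers": 0.68}, {"slide": [-25, -45, 0], "angular": [0, 0, -18], "fingers": 0.68}, {"slide": [-25, -45, 0], "angular": [0, 0, -24], "fingers": 0.68}, {"slide": [-25, -45, 0], "angular": [0, 0, -28], "fingers": 0.68}, {"slide": [-25, -45, 0], "angular": [0, 0, -28], "fingers": 0.68}, {"slide": [-25, -45, 0], "angular": [0, 0, -28], "fingers": 0.68}]'

```text
clock: 27.37
tcp_pos: [0.4964, -0.1714, 0.3318]
orientation: [-0.001, -0.132, 0.991, 0.001]
wrist_force: [-1.0, 0.8, -1.4]
finger_gap: 0.0344
grip_force: 38.9
```

```bash
python3 place.py w16 .028 .005 .0019; python3 - <<'E'
from h import *
p=shot('wrist');print([(np.round(atz(p,k['point'],.022)[:2],3),round(k['p'],2)) for k in tip_of('slice_1',p)])
E
```

```text
fit [ 0.533  -0.3405] 113.53639875380196 [0.0281 0.0336 0.0538 0.0265] 3.1155160935462924 [np.int64(1760)]
fit [ 0.533  -0.3401] 113.88250828758846 [0.0291 0.0335 0.053  0.0264] 3.1283125731931882 [np.int64(1762)]
gap [ 0.5219 -0.3148] tcp target [ 0.5272 -0.3145] yaw 203.53639875380196
tcp [ 0.4966 -0.1713  0.3324] gap 0.0346 grip 38.9 F [ 0.4 -0.5 -0.4] slide [   8.  -146.3   42.3] ang [ 0.  -0.  -8.3]
[(array([ 0.528, -0.315]), 0.97), (array([ 0.546, -0.371]), 0.77), (array([ 0.538, -0.344]), 0.7), (array([ 0.51 , -0.174]), 0.51)]
[(array([ 0.534, -0.155]), 0.77), (array([ 0.559, -0.361]), 0.61)]
```

Request:
jog_arm --moves '[{"slide": [2, -30, 0], "angular": [0, 0, -4], "fingers": 0.68}, {"slide": [4, -65, 5], "angular": [0, 0, -9], "fingers": 0.68}, {"slide": [7, -100, 20], "angular": [0, 0, -9], "fingers": 0.68}, {"slide": [8, -130, 40], "angular": [0, 0, -9], "fingers": 0.68}, {"slide": [8, -146, 60], "angular": [0, 0, -9], "fingers": 0.68}, {"slide": [8, -146, 80], "angular": [0, 0, -9], "fingers": 0.68}, {"slide": [8, -146, 80], "angular": [0, 0, -9], "fingers": 0.68}, {"slide": [8, -146, 80], "angular": [0, 0, -9], "fingers": 0.68}]'

```text
clock: 28.28
tcp_pos: [0.5269, -0.3139, 0.252]
orientation: [-0.001, -0.21, 0.978, 0.001]
wrist_force: [0.1, 0.7, -0.4]
finger_gap: 0.0343
grip_force: 39.0
```

```bash
python3 - <<'E'
from rack import *
from go import go
Ts=[];ps=[]
for i in range(3): p=shot('wrist');ps.append(p)
save(p,'w17')
q0=(.534,-.3407,np.radians(114.2),.0195,.0325,.0545,.026)
print(tool()[:3,3],np.degrees(np.arctan2(tool()[1,0],tool()[0,0])))
for p in ps[:2]: fit([p],q0,full=False)
v=fit([ps[2]],q0)
c=np.array([np.cos(v[2]),np.sin(v[2])]);G=v[:2]+.028*c
g=tool()[:3,:3].T@(np.array([*G,.1])-tool()[:3,3]);print('gap in tool',g*1000)
E
python3 sl.py w18 .078
```

```text
[ 0.5284 -0.3143  0.2552] -155.6585371781146
fit [ 0.5337 -0.3427] 114.84958563046044 [] 3.117533075526794 [np.int64(1764)]
fit [ 0.5338 -0.3431] 113.90035450732678 [] 3.0897245311196824 [np.int64(1762)]
fit [ 0.5334 -0.3425] 114.31165924350462 [0.0143 0.0233 0.0615 0.0274] 2.8360024001292534 [np.int64(1812)]
gap in tool [  7.2435   0.6105 155.1782]
28.4833 0.03426335795618104 38.96550178527832 [ 0.5284 -0.3144  0.2553] yaw -155.65519054820743
cx 250.89839306007545 190.9815861462595
blob [148, 93, 266, 129, 12216] far [ 80.3298 -69.8472  78.    ] near [-25.9717 113.2341  78.    ]
93 153 158; 101 152 203; 109 151 248; 117 151 293; 125 150 335; 133 150 382; 141 150 413; 149 149 411; 157 149 408; 165 148 406; 173 148 403; 181 148 307; 189 188 307; 197 198 321; 205 288 332; 213 336 374; 221 385 385; 
blob [244, 135, 18, 95, 1485] far [48.8675  1.1296 78.    ] near [-33.7582   1.393   78.    ]
135 248 259; 143 245 259; 151 245 259; 159 245 260; 167 245 260; 175 244 261; 183 244 261; 191 244 260; 199 244 260; 207 245 259; 215 245 259; 223 246 259; 
blob [224, 136, 13, 33, 342] far [ 48.0695 -15.9885  78.    ] near [ 21.2385 -16.2984  78.    ]
136 226 236; 144 224 236; 152 226 236; 160 225 236; 168 225 236; 
blob [243, 246, 16, 58, 776] far [-49.5056   0.5959  78.    ] near [-111.9631   -0.4821   78.    ]
246 248 253; 254 245 255; 262 243 257; 270 243 257; 278 243 257; 286 243 257; 294 243 257; 302 245 255;
```

```bash
python3 - <<'E'
from rack import *
p=shot('wrist');g=cv2.cvtColor(p['color'],cv2.COLOR_RGB2HSV)
for y in(.015,.005,-.005,-.015):
    r=[]
    for k in(-.014,.014,.042):
        c,s=np.cos(np.radians(114.6)),np.sin(np.radians(114.6));r.append([pix(p,[.5347+c*k-s*y,-.3408+s*k+c*y,z]).round(1).tolist() for z in(.0625,.0225)])
    row=int(round(r[1][0][1])); S=g[row,180:310]
    runs=[];on=False
    for i,(h,sa,v) in enumerate(S.tolist()+[[0,255,0]]):
        w=sa<100
        if w and not on: st=i;on=True
        if not w and on: runs.append((180+st,179+i));on=False
    print(row,'pred',r,'runs',runs)
E
```

```text
146 pred [[[217.4, 146.3], [220.8, 141.2]], [[240.9, 146.2], [242.0, 141.1]], [[264.5, 146.2], [263.3, 141.0]]] runs [(190, 192), (215, 222), (238, 243), (261, 269)]
155 pred [[[217.7, 154.6], [221.1, 148.7]], [[241.1, 154.6], [242.1, 148.6]], [[264.4, 154.5], [263.2, 148.6]]] runs [(184, 188), (192, 192), (215, 222), (238, 243), (261, 265), (269, 272)]
163 pred [[[218.1, 162.8], [221.3, 156.1]], [[241.2, 162.7], [242.2, 156.1]], [[264.3, 162.7], [263.1, 156.0]]] runs [(185, 188), (215, 223), (238, 243), (262, 265), (269, 272)]
171 pred [[[218.4, 170.8], [221.6, 163.4]], [[241.3, 170.7], [242.3, 163.4]], [[264.2, 170.7], [263.1, 163.3]]] runs [(185, 194), (216, 241), (265, 272)]
```

The hoops match the first fit to under a pixel, and the slice is centred in the +x gap. I'm lowering it.

Request:
jog_arm --moves '[{"slide": [0.5, -0.2, 12], "angular": [0, 0, 0], "fingers": 0.68}, {"slide": [0.5, -0.2, 24], "angular": [0, 0, 0], "fingers": 0.68}, {"slide": [0.5, -0.2, 36], "angular": [0, 0, 0], "fingers": 0.68}, {"slide": [0.5, -0.2, 48], "angular": [0, 0, 0], "fingers": 0.68}, {"slide": [0.5, -0.2, 58], "angular": [0, 0, 0], "fingers": 0.68}, {"slide": [0.5, -0.2, 66], "angular": [0, 0, 0], "fingers": 0.68}, {"slide": [0.5, -0.2, 70], "angular": [0, 0, 0], "fingers": 0.68}, {"slide": [0.5, -0.2, 72], "angular": [0, 0, 0], "fingers": 0.68}, {"slide": [0.5, -0.2, 72], "angular": [0, 0, 0], "fingers": 0.68}, {"slide": [0.5, -0.2, 72], "angular": [0, 0, 0], "fingers": 0.68}]'

```text
clock: 29.37
tcp_pos: [0.5276, -0.3151, 0.1816]
orientation: [0.0, -0.21, 0.978, -0.0]
wrist_force: [-0.0, -0.5, -0.8]
finger_gap: 0.0346
grip_force: 39.0
```

Request:
jog_arm --moves '[{"slide": [0, 0, 2], "angular": [0, 0, 0], "fingers": 0.68}, {"slide": [0, 0, 3], "angular": [0, 0, 0], "fingers": 0.68}, {"slide": [0, 0, 3], "angular": [0, 0, 0], "fingers": 0.68}, {"slide": [0, 0, 3], "angular": [0, 0, 0], "fingers": 0.68}]'

```text
clock: 29.7
tcp_pos: [0.5278, -0.3153, 0.179]
orientation: [0.001, -0.21, 0.978, -0.001]
wrist_force: [-0.5, 0.5, 3.7]
finger_gap: 0.0342
grip_force: 39.5
```

Contact again at about 4 N. I'm releasing and lifting.

Request:
jog_arm --squeeze 30 --moves '[{"slide": [0, 0, -1], "angular": [0, 0, 0], "fingers": 0.62}, {"slide": [0, 0, -1], "angular": [0, 0, 0], "fingers": 0.59}, {"slide": [0, 0, -1], "angular": [0, 0, 0], "fingers": 0.565}, {"slide": [0, 0, -1], "angular": [0, 0, 0], "fingers": 0.565}, {"slide": [0, 0, -1], "angular": [0, 0, 0], "fingers": 0.565}, {"slide": [0, 0, -10], "angular": [0, 0, 0], "fingers": 0.565}, {"slide": [0, 0, -25], "angular": [0, 0, 0], "fingers": 0.565}, {"slide": [0, 0, -45], "angular": [0, 0, 0], "fingers": 0.565}, {"slide": [0, 0, -70], "angular": [0, 0, 0], "fingers": 0.565}, {"slide": [0, 0, -100], "angular": [0, 0, 0], "fingers": 0.565}]'

```text
clock: 30.53
tcp_pos: [0.5266, -0.3144, 0.2783]
orientation: [-0.001, -0.21, 0.978, 0.001]
wrist_force: [0.6, -0.9, -0.7]
finger_gap: 0.0373
grip_force: 10.8
```

```bash
python3 col.py; python3 go.py .4995 -.1787 .285 194.5; python3 - <<'E'
from h import *
p=shot('wrist')
for n,z in(('holder',.01),('holder_mouth',.088),('slice_1',.022)): print(n,[(np.round(atz(p,k['point'],z)[:2],3),round(k['p'],2)) for k in tip_of(n,p)])
E
```

```text
gap -0.028 [((204, 189), [13, 216, 191]), ((203, 176), [12, 202, 201]), ((203, 164), [13, 203, 203]), ((202, 151), [12, 198, 200]), ((201, 138), [14, 242, 117])]
gap 0 [((228, 188), [13, 156, 80]), ((227, 176), [10, 182, 170]), ((227, 164), [10, 175, 105]), ((226, 151), [10, 172, 107]), ((226, 137), [11, 172, 101])]
gap 0.028 [((251, 188), [12, 209, 189]), ((251, 176), [13, 202, 202]), ((251, 164), [12, 200, 205]), ((251, 151), [12, 197, 206]), ((251, 137), [12, 209, 123])]
tongs [((250, 221), [41, 20, 221]), ((250, 199), [42, 20, 221]), ((250, 175), [13, 210, 203]), ((250, 150), [13, 203, 202])]
[([152, 95, 253, 115, 10595], [256.8, 143.9]), ([224, 135, 13, 32, 404], [230.2, 150.2]), ([238, 134, 30, 64, 1069], [252.0, 169.4]), ([213, 174, 21, 14, 166], [225.1, 180.4]), ([279, 198, 102, 19, 266], [333.2, 207.3]), ([243, 246, 15, 58, 650], [250.4, 275.8])]
tcp [ 0.5284 -0.3158  0.2859] gap 0.037 grip 10.7 F [ 0.8 -1.4  3.9] slide [-30.1 136.9   0. ] ang [-0.4  0.2  9.8]
holder []
holder_mouth [(array([ 0.498, -0.181]), 0.97)]
slice_1 [(array([ 0.559, -0.371]), 0.9), (array([ 0.525, -0.316]), 0.79)]
```

Both slices show their full top edges in gaps −x and +x, and the tongs are empty. I'm returning the tongs to their holder at the pose they were picked from.

Request:
jog_arm --moves '[{"slide": [-4, 20, 0], "angular": [0, 0, 3], "fingers": 0.57}, {"slide": [-10, 50, 0], "angular": [0, 0, 6], "fingers": 0.57}, {"slide": [-18, 85, 0], "angular": [0, 0, 10], "fingers": 0.57}, {"slide": [-26, 115, 0], "angular": [0, 0, 10], "fingers": 0.57}, {"slide": [-30, 136, 0], "angular": [0, 0, 10], "fingers": 0.57}, {"slide": [-30, 136, 0], "angular": [0, 0, 10], "fingers": 0.57}, {"slide": [-30, 136, 0], "angular": [0, 0, 10], "fingers": 0.57}, {"slide": [-30, 136, 0], "angular": [0, 0, 10], "fingers": 0.57}]'

```text
clock: 31.45
tcp_pos: [0.4985, -0.1788, 0.2772]
orientation: [-0.001, -0.125, 0.992, 0.0]
wrist_force: [-0.4, 0.6, 0.3]
finger_gap: 0.0372
grip_force: 11.1
```

```bash
python3 go.py .4998 -.1796 .215 194.2; python3 - <<'E'
from h import *
p=shot('wrist');save(p,'w20');T=tool()
for n,z in(('holder',.01),('holder_mouth',.088)):
    for k in tip_of(n,p): X=atz(p,k['point'],z); print(n,X.round(4),round(k['p'],2),(T[:3,:3].T@(X-T[:3,3])*1000).round(1))
E
```

```text
tcp [ 0.4985 -0.1788  0.2772] gap 0.0372 grip 11.1 F [-0.4  0.6  0.3] slide [-1.1 -1.1 62.2] ang [ 0.  -0.1  0.1]
holder [ 0.4999 -0.1767  0.01  ] 0.94 [ -2.    2.1 267.3]
holder_mouth [ 0.4967 -0.1791  0.088 ] 0.9 [  1.7   0.6 189.3]
holder_mouth [ 0.5157 -0.3148  0.088 ] 0.56 [  16.7 -135.6  189.3]
```

Request:
jog_arm --moves '[{"slide": [-1, -1, 20], "angular": [0, 0, 0], "fingers": 0.57}, {"slide": [-1, -1, 45], "angular": [0, 0, 0], "fingers": 0.57}, {"slide": [-1, -1, 70], "angular": [0, 0, 0], "fingers": 0.57}, {"slide": [-1, -1, 85], "angular": [0, 0, 0], "fingers": 0.57}, {"slide": [-1, -1, 95], "angular": [0, 0, 0], "fingers": 0.57}, {"slide": [-1, -1, 105], "angular": [0, 0, 0], "fingers": 0.57}, {"slide": [-1, -1, 115], "angular": [0, 0, 0], "fingers": 0.57}, {"slide": [-1, -1, 125], "angular": [0, 0, 0], "fingers": 0.57}, {"slide": [-1, -1, 125], "angular": [0, 0, 0], "fingers": 0.57}]'

```text
clock: 32.35
tcp_pos: [0.4992, -0.1791, 0.1513]
orientation: [-0.001, -0.124, 0.992, 0.001]
wrist_force: [-0.5, 1.0, -0.3]
finger_gap: 0.0368
grip_force: 11.1
```

```bash
python3 go.py .4998 -.1796 .132 194.2
```

```text
tcp [ 0.4992 -0.1791  0.1513] gap 0.0368 grip 11.1 F [-0.5  1.  -0.3] slide [-0.5 -0.7 19.3] ang [ 0.1 -0.1  0.1]
```

No force, so the tips are inside the pocket. I'm lowering onto the floor and letting go.

Request:
jog_arm --moves '[{"slide": [0, 0, 8], "angular": [0, 0, 0], "fingers": 0.57}, {"slide": [0, 0, 14], "angular": [0, 0, 0], "fingers": 0.57}, {"slide": [0, 0, 18], "angular": [0, 0, 0], "fingers": 0.57}, {"slide": [0, 0, 19], "angular": [0, 0, 0], "fingers": 0.57}, {"slide": [0, 0, 19], "angular": [0, 0, 0], "fingers": 0.57}]'

```text
clock: 32.77
tcp_pos: [0.4998, -0.1792, 0.1338]
orientation: [-0.0, -0.124, 0.992, 0.0]
wrist_force: [-0.5, -1.2, -0.8]
finger_gap: 0.0368
grip_force: 11.1
```

Request:
jog_arm --moves '[{"slide": [0, 0, 0], "angular": [0, 0, 0], "fingers": 0.54}, {"slide": [0, 0, 0], "angular": [0, 0, 0], "fingers": 0.5}, {"slide": [0, 0, 0], "angular": [0, 0, 0], "fingers": 0.45}, {"slide": [0, 0, 0], "angular": [0, 0, 0], "fingers": 0.3}, {"slide": [0, 0, 0], "angular": [0, 0, 0], "fingers": 0.1}, {"slide": [0, 0, 0], "angular": [0, 0, 0], "fingers": 0}, {"slide": [0, 0, 0], "angular": [0, 0, 0], "fingers": 0}, {"slide": [0, 0, 0], "angular": [0, 0, 0], "fingers": 0}]'

```text
clock: 33.43
tcp_pos: [0.4999, -0.1794, 0.1341]
orientation: [0.0, -0.124, 0.992, -0.0]
wrist_force: [-0.4, 1.5, 1.2]
finger_gap: 0.0852
grip_force: 0.0
```

Request:
jog_arm --moves '[{"slide": [0, 0, -20], "angular": [0, 0, 0], "fingers": 0}, {"slide": [0, 0, -50], "angular": [0, 0, 0], "fingers": 0}, {"slide": [0, 0, -80], "angular": [0, 0, 0], "fingers": 0}, {"slide": [0, 0, -110], "angular": [0, 0, 0], "fingers": 0}, {"slide": [0, 0, -140], "angular": [0, 0, 0], "fingers": 0}, {"slide": [0, 0, -140], "angular": [0, 0, 0], "fingers": 0}]'

```text
clock: 33.93
tcp_pos: [0.5022, -0.1805, 0.2804]
orientation: [0.004, -0.124, 0.992, -0.003]
wrist_force: [0.5, -0.5, 0.7]
finger_gap: 0.0856
grip_force: 0.0
```

```bash
python3 look.py w21 tongs_grip tongs holder holder_mouth tray_pull slice_1; python3 go.py .442 .02 .2 14.4;python3 go.py .442 .02 .2 104.4
```

```text
t 33.9333 tcp [ 0.502 -0.181  0.28 ] j [-0.496  0.214  0.07   1.417 -0.    -0.745] gap 0.08561317784725796
toolx [-0.969 -0.247 -0.007] tooly [-0.247  0.969 -0.007]
wrist tongs_grip [252.6 170. ] 0.68 [ 0.499 -0.181  0.139]
wrist holder [254.1 151.5] 0.9 [ 0.504 -0.178  0.01 ]
wrist holder_mouth [257.6 158.5] 0.73 [ 0.496 -0.175  0.088]
wrist tray_pull [406.3 143.4] 0.87 [0.437 0.023 0.026]
wrist slice_1 [119.  157.8] 0.86 [ 0.551 -0.354  0.045]
scene tongs_grip [299.7 167.3] 0.64 [ 0.5   -0.15   0.139]
scene tongs [303.  188.2] 0.61 [ 0.499 -0.179  0.025]
scene tongs [324.9 149.8] 0.56 [ 0.575 -0.398  0.025]
scene tongs [307.2 176.5] 0.29 [ 0.527 -0.235  0.025]
scene holder [303.4 193.1] 0.56 [ 0.492 -0.174  0.01 ]
scene holder_mouth [297.9 194. ] 0.64 [ 0.456 -0.095  0.088]
scene slice_1 [325.7 154.6] 0.61 [ 0.542 -0.357  0.045]
scene slice_1 [322.7 167.4] 0.57 [ 0.506 -0.293  0.045]
top tongs_grip [201.1 262. ] 0.27 [0.347 0.221 0.139]
top tongs [336.8 201.5] 0.73 [ 0.515 -0.281  0.025]
top holder_mouth [344.5 194.6] 0.72 [ 0.508 -0.296  0.088]
top slice_1 [351.  187.9] 0.73 [ 0.549 -0.34   0.045]
top slice_1 [344.2 196.3] 0.54 [ 0.521 -0.306  0.045]
tcp [ 0.4999 -0.1794  0.2741] gap 0.0853 grip 0.0 F [-0.   0.2  0.5] slide [  6.9 207.5  74.1] ang [  0.    0.  179.9]
tcp [ 0.4999 -0.1794  0.2741] gap 0.0853 grip 0.0 F [-0.   0.2  0.5] slide [  6.9 207.5  74.1] ang [-0.   0.  89.9]
```

The tongs stand in the holder and both slices are in the rack. Next is the crumb tray: I turn the hand and hover over the pull.

Request:
jog_arm --moves '[{"slide": [1, 15, 0], "angular": [0, 0, 7], "fingers": 0}, {"slide": [2, 30, 0], "angular": [0, 0, 14], "fingers": 0}, {"slide": [3, 50, 0], "angular": [0, 0, 21], "fingers": 0}, {"slide": [4, 70, 0], "angular": [0, 0, 28], "fingers": 0}, {"slide": [5, 90, 0], "angular": [0, 0, 35], "fingers": 0}, {"slide": [6, 110, 0], "angular": [0, 0, 42], "fingers": 0}, {"slide": [7, 130, 0], "angular": [0, 0, 49], "fingers": 0}, {"slide": [8, 150, 10], "angular": [0, 0, 56], "fingers": 0}, {"slide": [9, 170, 25], "angular": [0, 0, 63], "fingers": 0}, {"slide": [10, 187, 40], "angular": [0, 0, 70], "fingers": 0}]'

```text
clock: 35.82
tcp_pos: [0.444, 0.0004, 0.2341]
orientation: [0.001, 0.47, 0.883, 0.0]
wrist_force: [-1.1, 0.5, -0.6]
finger_gap: 0.0855
grip_force: 0.0
```

Request:
jog_arm --moves '[{"slide": [0, 0, 10], "angular": [0, 0, 7], "fingers": 0}, {"slide": [0, 0, 20], "angular": [0, 0, 14], "fingers": 0}, {"slide": [0, 0, 30], "angular": [0, 0, 20], "fingers": 0}, {"slide": [0, 0, 34], "angular": [0, 0, 20], "fingers": 0}, {"slide": [0, 0, 34], "angular": [0, 0, 20], "fingers": 0}, {"slide": [0, 0, 34], "angular": [0, 0, 20], "fingers": 0}]'

```text
clock: 36.32
tcp_pos: [0.4441, -0.0007, 0.2003]
orientation: [0.0, 0.613, 0.79, -0.0]
wrist_force: [0.0, 0.3, 0.2]
finger_gap: 0.0855
grip_force: 0.0
```

```bash
python3 - <<'E'
from h import *
np.set_printoptions(precision=4,suppress=True)
T=tool();p=shot('wrist');save(p,'w22');print(T[:3,3],np.degrees(np.arctan2(T[1,0],T[0,0])),get_state()['joint_pos'])
for k in tip_of('tray_pull',p): X=atz(p,k['point'],.026);print(k,X,(T[:3,:3].T@(X-T[:3,3])*1000).round(1))
# dark fin top blob at z=.040
g=cv2.cvtColor(p['color'],cv2.COLOR_RGB2GRAY)
u=pix(p,[.442,.022,.04]);print('pred',u)
for r in range(int(u[1])-44,int(u[1])+45,8): print(r,g[r,int(u[0])-40:int(u[0])+40:4].tolist())
E
```

```text
[ 0.4441 -0.0007  0.2003] 104.44186396380647 [-0.1827  0.0664 -0.2985  1.2052 -0.0001  1.1367]
{'point': [254.7, 145.7], 'p': 0.59} [0.4426 0.0241 0.026 ] [ 24.4   4.7 174.2]
pred [253.8605 149.6452]
105 [29, 27, 28, 25, 31, 26, 44, 48, 52, 53, 54, 47, 46, 50, 51, 56, 52, 55, 57, 53]
113 [23, 20, 27, 21, 22, 19, 24, 33, 42, 43, 42, 45, 42, 39, 41, 44, 41, 42, 39, 43]
121 [121, 113, 112, 112, 107, 101, 100, 97, 62, 32, 22, 23, 72, 77, 82, 74, 73, 66, 63, 63]
129 [148, 145, 141, 155, 144, 141, 142, 139, 93, 39, 34, 31, 122, 145, 156, 152, 140, 147, 141, 140]
137 [156, 154, 142, 141, 142, 143, 145, 121, 93, 37, 51, 50, 129, 149, 150, 148, 152, 155, 151, 155]
145 [155, 147, 150, 150, 153, 161, 151, 128, 93, 37, 51, 50, 149, 154, 126, 123, 128, 130, 129, 132]
153 [153, 149, 146, 143, 144, 144, 148, 148, 146, 35, 52, 44, 224, 234, 236, 235, 236, 236, 235, 235]
161 [156, 152, 147, 148, 146, 150, 148, 141, 149, 105, 59, 147, 234, 235, 232, 236, 233, 230, 228, 229]
169 [146, 147, 151, 149, 154, 154, 153, 149, 149, 153, 153, 203, 236, 235, 238, 221, 220, 220, 222, 221]
177 [158, 149, 150, 152, 150, 153, 154, 153, 157, 159, 156, 192, 236, 234, 236, 224, 220, 220, 220, 219]
185 [152, 152, 159, 161, 156, 157, 161, 155, 151, 150, 152, 190, 237, 234, 237, 221, 220, 221, 222, 219]
193 [148, 151, 155, 153, 154, 150, 148, 149, 151, 154, 154, 189, 236, 236, 236, 220, 221, 219, 221, 221]
```

The fin's outer end is at tool x ≈ 11 mm and its centreline at y ≈ 4 mm. I approach with the hand leaning 12° off the toaster's end.

Request:
jog_arm --moves '[{"slide": [-2, 2, 20], "angular": [0, 6, 0], "fingers": 0}, {"slide": [-3, 4, 45], "angular": [0, 12, 0], "fingers": 0}, {"slide": [-3, 4, 68], "angular": [0, 12, 0], "fingers": 0}, {"slide": [2, 4, 90], "angular": [0, 12, 0], "fingers": 0}, {"slide": [6, 4, 112], "angular": [0, 12, 0], "fingers": 0}, {"slide": [11, 4, 134], "angular": [0, 12, 0], "fingers": 0}, {"slide": [15, 4, 155], "angular": [0, 12, 0], "fingers": 0}, {"slide": [18, 4, 168], "angular": [0, 12, 0], "fingers": 0}, {"slide": [20, 4, 176], "angular": [0, 12, 0], "fingers": 0}, {"slide": [20, 4, 176], "angular": [0, 12, 0], "fingers": 0}]'

```text
clock: 37.25
tcp_pos: [0.4422, 0.0201, 0.023]
orientation: [-0.083, 0.61, 0.785, 0.064]
wrist_force: [0.0, -0.7, 0.4]
finger_gap: 0.085
grip_force: 0.0
```

```bash
python3 - <<'E'
from h import *
T=tool();s=get_state();print(T.round(3),s['wrist_force'],s['ft_torque']);p=shot('wrist');save(p,'w23')
for k in tip_of('tray_pull',p): X=atz(p,k['point'],.026);print(k,X,(T[:3,:3].T@(X-T[:3,3])*1000).round(1))
E
```

```text
[[-0.242  0.969 -0.053  0.442]
 [ 0.948  0.248  0.202  0.02 ]
 [ 0.209 -0.002 -0.978  0.023]
 [ 0.     0.     0.     1.   ]] [ 0.02361087 -0.70066561  0.39015502] [-0.15680005 -0.02436955  0.03988311]
{'point': [252.0, 233.3], 'p': 0.64} [0.44259142 0.02288299 0.026     ] [ 3.2  1.1 -2.3]
```

The hand is in place without touching anything. I'm closing on the fin.

Request:
jog_arm --squeeze 45 --moves '[{"slide": [0, 1, 0], "angular": [0, 0, 0], "fingers": 0.5}, {"slide": [0, 1, 0], "angular": [0, 0, 0], "fingers": 0.7}, {"slide": [0, 1, 0], "angular": [0, 0, 0], "fingers": 0.85}, {"slide": [0, 1, 0], "angular": [0, 0, 0], "fingers": 0.95}, {"slide": [0, 1, 0], "angular": [0, 0, 0], "fingers": 0.95}, {"slide": [0, 1, 0], "angular": [0, 0, 0], "fingers": 0.95}, {"slide": [0, 1, 0], "angular": [0, 0, 0], "fingers": 0.95}]'

```text
clock: 37.93
tcp_pos: [0.4417, 0.0199, 0.0242]
orientation: [-0.084, 0.611, 0.785, 0.063]
wrist_force: [-6.3, -1.9, 8.1]
finger_gap: 0.0106
grip_force: 43.9
```

Request:
jog_arm --moves '[{"slide": [-8, 0, -1.7], "angular": [0, 0, 0], "fingers": 0.95}, {"slide": [-18, 0, -3.8], "angular": [0, 0, 0], "fingers": 0.95}, {"slide": [-28, 0, -6], "angular": [0, 0, 0], "fingers": 0.95}, {"slide": [-38, 0, -8.1], "angular": [0, 0, 0], "fingers": 0.95}, {"slide": [-48, 0, -10.3], "angular": [0, 0, 0], "fingers": 0.95}, {"slide": [-58, 0, -12.4], "angular": [0, 0, 0], "fingers": 0.95}, {"slide": [-68, 0, -14.5], "angular": [0, 0, 0], "fingers": 0.95}, {"slide": [-78, 0, -16.7], "angular": [0, 0, 0], "fingers": 0.95}, {"slide": [-86, 0, -18.4], "angular": [0, 0, 0], "fingers": 0.95}, {"slide": [-86, 0, -18.4], "angular": [0, 0, 0], "fingers": 0.95}]'

```text
clock: 38.77
tcp_pos: [0.4623, -0.0654, 0.0242]
orientation: [-0.085, 0.611, 0.785, 0.063]
wrist_force: [-9.9, -2.3, 9.8]
finger_gap: 0.0101
grip_force: 45.0
```

```bash
python3 - <<'E'
from h import *
T=tool();s=get_state();print(T[:3,3],s['wrist_force'],s['finger_gap'],s['grip_force'])
p=shot('wrist');save(p,'w24')
for k in tip_of('tray_pull',p): X=atz(p,k['point'],.026);print(k,X)
E
```

```text
[ 0.4623239  -0.06543467  0.02417256] [-9.90231431 -2.29251297  9.77428589] 0.010134952462016985 45.043211840093136
{'point': [252.7, 232.6], 'p': 0.62} [ 0.463145   -0.06239967  0.026     ]
```

The tray followed for 88 mm. I'm opening slightly, rising straight up and backing away.

Request:
jog_arm --moves '[{"slide": [0, 0, 0], "angular": [0, 0, 0], "fingers": 0.8}, {"slide": [0, 0, 0], "angular": [0, 0, 0], "fingers": 0.7}, {"slide": [0, 0, 0], "angular": [0, 0, 0], "fingers": 0.7}, {"slide": [0, 0, 0], "angular": [0, 0, 0], "fingers": 0.7}, {"slide": [3, 0, -14], "angular": [0, 0, 0], "fingers": 0.7}, {"slide": [9, 0, -42], "angular": [0, 0, 0], "fingers": 0.7}, {"slide": [16, 0, -75], "angular": [0, 0, 0], "fingers": 0.7}, {"slide": [24, 0, -112], "angular": [0, 0, 0], "fingers": 0.7}, {"slide": [32, 0, -150], "angular": [0, 0, 0], "fingers": 0.7}, {"slide": [40, 0, -188], "angular": [0, 0, 0], "fingers": 0.7}]'

```text
clock: 39.7
tcp_pos: [0.4656, -0.0649, 0.2182]
orientation: [-0.082, 0.61, 0.785, 0.064]
wrist_force: [0.6, -1.0, -0.3]
finger_gap: 0.0257
grip_force: 0.0
```

Request:
jog_arm --moves '[{"slide": [10, 0, -20], "angular": [0, -6, 0], "fingers": 0.7}, {"slide": [30, 0, -40], "angular": [0, -12, 0], "fingers": 0.5}, {"slide": [40, -10, -60], "angular": [0, -12, 0], "fingers": 0.2}, {"slide": [40, -20, -60], "angular": [0, -12, 0], "fingers": 0}, {"slide": [40, -20, -60], "angular": [0, -12, 0], "fingers": 0}, {"slide": [40, -20, -60], "angular": [0, -12, 0], "fingers": 0}]'

```text
clock: 40.2
tcp_pos: [0.4396, -0.0444, 0.283]
orientation: [0.0, 0.614, 0.789, 0.0]
wrist_force: [-0.1, -1.1, -0.2]
finger_gap: 0.0837
grip_force: 0.0
```

```bash
python3 look.py w25 tongs_grip holder tray_pull slice_1 slice_1_centre rack jam_jar mug timer
```

```text
t 40.2 tcp [ 0.44  -0.044  0.283] j [-0.283  0.041 -0.124  1.405  0.     1.039] gap 0.08369135092407287
toolx [-0.247  0.969 -0.   ] tooly [0.969 0.247 0.   ]
wrist tongs_grip [270.6 289.5] 0.84 [ 0.499 -0.179  0.139]
wrist holder [267.5 243.3] 0.62 [ 0.504 -0.185  0.01 ]
wrist tray_pull [264.6 170.2] 0.9 [ 0.466 -0.064  0.026]
wrist slice_1 [264.4 313. ] 0.96 [ 0.526 -0.291  0.045]
wrist slice_1_centre [261.4 330.4] 0.56 [ 0.519 -0.29   0.085]
wrist rack [265.3 322.7] 0.83 [ 0.542 -0.34   0.01 ]
wrist jam_jar [326.4 353. ] 0.95 [ 0.678 -0.389  0.   ]
wrist mug [386.5  26.1] 0.62 [0.574 0.16  0.   ]
scene tongs_grip [305.3 162.7] 0.76 [ 0.502 -0.18   0.139]
scene tongs_grip [322.9 163.9] 0.32 [ 0.457 -0.216  0.139]
scene holder [299.1 195. ] 0.7 [ 0.496 -0.156  0.01 ]
scene tray_pull [287.  212.9] 0.5 [ 0.462 -0.054  0.026]
scene slice_1 [320.8 169.4] 0.79 [ 0.504 -0.28   0.045]
scene slice_1 [324.  154.7] 0.59 [ 0.546 -0.352  0.045]
scene slice_1_centre [321.3 160.4] 0.85 [ 0.507 -0.28   0.085]
scene slice_1_centre [155.4 298.9] 0.52 [0.47  0.437 0.085]
scene slice_1_centre [239.4 2
[... 230 characters left out ...]
21 0.   ]
top tongs_grip [315.3 199.3] 0.41 [ 0.487 -0.18   0.139]
top holder [305.6 214.4] 0.47 [ 0.494 -0.162  0.01 ]
top tray_pull [347.6 162.9] 0.18 [ 0.662 -0.365  0.026]
top slice_1 [344.9 199.9] 0.6 [ 0.507 -0.305  0.045]
top slice_1 [352.7 185.7] 0.51 [ 0.556 -0.349  0.045]
top slice_1 [355.8 192.5] 0.48 [ 0.527 -0.351  0.045]
top slice_1 [309.8 204.8] 0.29 [ 0.513 -0.178  0.045]
top slice_1_centre [345.5 192.4] 0.8 [ 0.517 -0.303  0.085]
top rack [350.3 196.7] 0.74 [ 0.531 -0.339  0.01 ]
top jam_jar [351.5 166.8] 0.95 [ 0.657 -0.383  0.   ]
top mug [214.  208.7] 0.76 [0.586 0.157 0.   ]
top mug [344.1 197.8] 0.3 [ 0.535 -0.318  0.   ]
top timer [140.8 239.9] 0.81 [0.517 0.428 0.   ]
```

```bash
python3 - <<'E'
from h import *
p=shot('scene');t=shot('top')
print('near',tri([(p,(321.3,160.4)),(t,(345.5,192.4))]),'bases',tri([(p,(320.8,169.4)),(t,(344.9,199.9))]),tri([(p,(324,154.7)),(t,(352.7,185.7))]),'tongs',tri([(p,(305.3,162.7)),(t,(315.3,199.3))]))
print('expected px: near c',pix(p,[.523,-.3153,.062]),pix(t,[.523,-.3153,.062]),'far c',pix(p,[.5465,-.366,.062]),pix(t,[.5465,-.366,.062]))
print([(k['point'],k['p']) for k in tip_of('slice_1_centre',p)],[(k['point'],k['p']) for k in tip_of('slice_1_centre',t)])
print(hand_in())
E
```

```text
near [ 0.53088243 -0.31375155  0.05096842] bases [ 0.52578066 -0.31661435  0.00619924] [ 0.54845264 -0.34742585  0.05009862] tongs [ 0.49359247 -0.17883331  0.1400029 ]
expected px: near c [323.29689589 158.65166312] [347.29231053 193.20846282] far c [326.79367971 149.41218897] [359.13571712 184.9358518 ]
[([322.6, 160.1], 0.71)] [([345.2, 192.5], 0.67)]
the job is handed in; nothing more can be done
None
```

The job is handed in, with no verdict returned: by my last camera checks both slices found in the toaster stand in the rack's two end gaps, the tongs are back in their holder, the crumb tray is drawn out about 90 mm, and the jam jar, mug and timer are where they were.

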